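# Change the batch on the heating bench

## Task

Switch the heating bench off at its rotary isolator, then slide every squat pan from the hot marks to the middle of a cooling mark (circle with a cross), and every tall beaker from the waiting marks (squares) to the middle of a hot mark (double circle), without lifting any of them off the bench or tipping them. When all stand well centred on their marks with the power still off, switch the isolator back on; leave the other things on the table alone.

Things in the scene. Friction and masses are not known exactly. Their poses are not given: they have to be found in the camera images.
- pan1_mid (a point): squat lidded steel pan with two small ears, finished heating, starts on a hot mark; rigid, 80 mm diameter, 82 mm tall, about 0.5 kg. Point: on its upright axis half-way up, 41 mm above the flat underside. Lid face 1 mm above the point; its black knob (upright cylinder, 26 mm diameter) spans 9 to 41 mm above the point, on a thinner 8 mm collar. May be absent.
- pan2_mid (a point): squat lidded steel pan with two small ears, finished heating, starts on a hot mark; rigid, 80 mm diameter, 82 mm tall, about 0.5 kg. Point: on its upright axis half-way up, 41 mm above the flat underside. Lid face 1 mm above the point; its black knob (upright cylinder, 26 mm diameter) spans 9 to 41 mm above the point, on a thinner 8 mm collar. May be absent.
- pan3_mid (a point): squat lidded steel pan with two small ears, finished heating, starts on a hot mark; rigid, 80 mm diameter, 82 mm tall, about 0.5 kg. Point: on its upright axis half-way up, 41 mm above the flat underside. Lid face 1 mm above the point; its black knob (upright cylinder, 26 mm diameter) spans 9 to 41 mm above the point, on a thinner 8 mm collar. May be absent.
- beaker1_mid (a point): taller, narrow lidded steel beaker, grooved, next batch, starts on a waiting mark; rigid, 66 mm diameter, 96 mm tall, about 0.5 kg. Point: on its upright axis half-way up, 48 mm above the flat underside. Lid face 8 mm above the point; its black knob (upright cylinder, 26 mm diameter) spans 16 to 48 mm above the point, on a thinner 8 mm collar. May be absent.
- beaker2_mid (a point): taller, narrow lidded steel beaker, grooved, next batch, starts on a waiting mark; rigid, 66 mm diameter, 96 mm tall, about 0.5 kg. Point: on its upright axis half-way up, 48 mm above the flat underside. Lid face 8 mm above the point; its black knob (upright cylinder, 26 mm diameter) spans 16 to 48 mm above the point, on a thinner 8 mm collar. May be absent.
- beaker3_mid (a point): taller, narrow lidded steel beaker, grooved, next batch, starts on a waiting mark; rigid, 66 mm diameter, 96 mm tall, about 0.5 kg. Point: on its upright axis half-way up, 48 mm above the flat underside. Lid face 8 mm above the point; its black knob (upright cylinder, 26 mm diameter) spans 16 to 48 mm above the point, on a thinner 8 mm collar. May be absent.
- bench: heating bench: flat slab (friction about 0.4), 390 x 460 mm, top 30 mm above the table, with three zones side by side, 140 mm apart, the hot one in the middle; each zone is a line of three printed marks 105 mm apart, so each hot mark has a cooling mark on one side and a waiting mark on the other. Origin: centre of the underside, on the table; y runs across the zones. Fixed.
- hot1 (a point): centre of a hot mark: white double circle (100 and 44 mm) on the black middle strip of the heating bench.
- cool1 (a point): centre of a cooling mark: 100 mm circle with a diagonal cross in it, on the bare metal on one side of the black strip (either side).
- wait1 (a point): centre of a waiting mark: 100 mm square outline, on the bare metal on the other side of the black strip.
- hot2 (a point): centre of a hot mark: white double circle (100 and 44 mm) on the black middle strip of the heating bench.
- cool2 (a point): centre of a cooling mark: 100 mm circle with a diagonal cross in it, on the bare metal on one side of the black strip (either side).
- wait2 (a point): centre of a waiting mark: 100 mm square outline, on the bare metal on the other side of the black strip.
- hot3 (a point): centre of a hot mark: white double circle (100 and 44 mm) on the black middle strip of the heating bench.
- cool3 (a point): centre of a cooling mark: 100 mm circle with a diagonal cross in it, on the bare metal on one side of the black strip (either side).
- wait3 (a point): centre of a waiting mark: 100 mm square outline, on the bare metal on the other side of the black strip.
- isolator (a joint): rotary handle of the power isolator, on a grey box (100 x 100 x 80 mm) fixed on the table beside the bench, left or right. 0 rad = off, 1.2 rad = on, with stops there; grows as the handle turns clockwise seen from above. An over-centre mechanism holds it at either end and flips it past the middle (0.6 rad); turning takes up to 0.2 N m.
- handle_grip (a point): isolator handle, on its upright turning axis, 17 mm below the handle top and 108 mm above the table. The handle is a black bar 84 mm long, 18 mm wide, 34 mm tall; the x axis here points along the bar to its white-marked longer end (48 mm from the axis; other end 36 mm) and turns with it.
- flask1: small amber flask, 118 mm tall; bystander, leave alone. Origin at the centre of its underside.
- flask2: small amber flask, 118 mm tall; bystander, leave alone. Origin at the centre of its underside.
- glass_beaker: open glass beaker, 80 mm diameter, 95 mm tall; bystander, leave alone. Origin at the centre of its underside.
- tube_rack: blue tube rack, 110 x 200 x 50 mm; bystander, leave alone. Origin at the centre of its underside.

How it is judged:
By the outcome, as a careful person would: the job done as asked, in the order asked, and still so for the second after the job is handed in, with the robot touching nothing.
Of pan1, pan2, pan3 only 2 to 3 are there at a start; the rules pass over those that are not, and their reading is None.
Of beaker1, beaker2, beaker3 only 2 to 3 are there at a start; the rules pass over those that are not, and their reading is None.
At some moment in a run one of pan1, pan2, pan3, beaker1, beaker2, beaker3 may be knocked a few centimetres aside while the robot is not near it.
Once in a run the grip may slacken for a moment while it holds something.
It also fails if it takes over 210 s, if anything falls off the work surface, if the arm or the gripper's body presses on something with over 40 N, if the wrist force passes 120 N, or if a joint passes its speed limit or range.

## Robot

A 6-joint arm with a two-finger parallel gripper is mounted at the origin on the work surface. World frame = base frame: x ahead of the robot, y to its left, z up, the work surface at z = 0. Lengths are in m, angles in rad, forces in N, time in s.
With the tool pointing down it reaches from about 0.25 to 0.775 m from the base axis. Payload 4 kg.
Tool frame: the origin (TCP) lies on the centre line of the jaws, within the pads' length; the fingertips stand 8 mm ahead of it and the grasp point (between the pads) lies 11 mm behind it; z points along the fingers, y is the direction in which the jaws open and shut (so a half turn about z gives the same grasp; the last joint's range is limited). The gripper opens to 94 mm and grips with 3 to 60 N. Pads are 16 mm wide; open, the fingers measure 119 mm over their backs; the gripper's body (75 mm by 177 mm) begins 78 mm behind the grasp point.
Start: joints at [1.188, 0.087, 1.371, -0, 1.684, -0.103], TCP at [0.152, 0.529, 0.214] pointing down, gripper open.
Joint ranges: [-3.1, 3.1], [-0.76, 2.03], [0.27, 2.55], [-1.08, 4.22], [0.17, 2.65], [-2.57, 2.57]. Speed limits (rad/s): [2.79, 2.79, 3.14, 3.14, 3.14, 3.14].

## Interface

Orientations are given as [roll, pitch, yaw] about the fixed x, y, z axes, in that order (R = Rz(yaw) Ry(pitch) Rx(roll)).
In Python, from bench import * gives the robot as it stands.
- The arm moves only by the tool step_arm, never from a script. Its argument "steps" is a list of rows, each an object of numbers: "jaw": the opening, from 0 (shut) to 1 (fully open); "tx", "ty", "tz": the shift along the tool's x, y, z in m; "ax", "ay", "az": the turn, a rotation vector about the tool's x, y, z in rad. In form: [{"jaw": .., "tx": .., "ty": .., "tz": .., "ax": .., "ay": .., "az": ..}, ...]. A call has 1 to 8 rows; each row is the pose to reach, as a shift and turn from the pose measured when the call began, along the tool's axes at that moment; what a row does not reach only later rows make up. A row lasts 1/10 s, in which the tool goes at most 50 mm and 8.59 degrees, less where a joint would pass 70% of its speed; a pose out of reach is approached as far as the arm can. A call with a gripper value outside its range is refused whole. The fingers move at their own pace and stop on an object; the grip force is fixed at half the most. Time passes only in rows, so rows that repeat a pose let the fingers close. It gives the time, the measured TCP pose, the force and the opening at its end, in the units of the state.
- get_obs(): the state, without advancing time (a new reading comes with each control period).
- snapshot(name): name is "scene" or "top"; returns (picture, depth): 420x560x3 uint8, red, green, blue; 420x560 float32, m along the optical axis (not along the pixel's ray), 0 where there is no reading.
- camera_model(name): a dict with "intrinsics" (3x3 intrinsics, pixels), "origin" and "orientation" of the camera in the world. Camera axes: x right, y down, z forward; pixel columns grow to the right and rows downward; lengths in m; the calibration is good to about 2 mm. A picture is of the moment at which its call begins. camera_model takes no time and is no camera call.
- close_job(): hands the job in, once; it reports no verdict.
Trained networks look in the newest picture that a camera, given by its name, has taken for a name from the list of things; names that differ only in an ending like _2 or _b are one class to them, and where a whole thing is asked for, a point or a joint stands for the part that bears it (a point fixed in the world has none). Each returns a list of dicts, best first, with "confidence" (0 to 1); they miss things now and then, are a little off and sometimes report something else, mostly with a low value. They report only what shows in the picture. A call takes as long as a camera call.
- silhouettes(camera, query): "pixels" (420x560 bool, what is visible of it) and "rect" ([left, top, right, bottom] in pixels, round what is visible of it).
The state is a dict: "time": time; "joint_positions": joint angles; "qvel": joint speeds; "joint_torque": joint torques, N m; "tool_pos": TCP position; "ee_rot": TCP orientation; "wrist_force": force on the tool from outside, world axes, zero at the start; "wrist_torque": the same for the moment, N m; "width": finger opening in m.
Only numpy, scipy, OpenCV 4.12 (cv2) and the standard library are available. Lean on these libraries where they do the work, as an engineer would, in place of code of your own. Each camera call takes 0.05 s, during which the arm holds its last target. There are 200 camera calls.

## Working session

There is one attempt and no reset: what is moved stays moved. The work goes in short steps, Python scripts to look and compute and a tool call to move; the robot and the scene stay as the last step left them, time stands still between calls to the robot, and variables do not carry over. Pictures are saved under pics/ and viewed, about 12 in all and at most 16, crops included, and the job is handed in when it is done.

Besides the shell and the picture viewer there is one more tool, called after "Call:" as name([rows], argument=value, ...), one row to a line, values as JSON. step_arm: Moves the arm, as the interface text tells. Its arguments: {"type":"object","properties":{"steps":{"type":"array"}},"required":["steps"]}

```bash
ls; mkdir -p pics
python3 - <<'E'
from bench import *
import cv2,numpy as np
print(get_obs())
for c in("scene","top"):
    p,d=snapshot(c); cv2.imwrite(f"pics/{c}0.png",p[:,:,::-1]); print(c,camera_model(c))
E
```

```text
pics
{'time': 0.0, 'joint_positions': array([ 1.18790471e+00,  8.79473701e-02,  1.37219995e+00,  1.40497561e-05,
        1.68357160e+00, -1.03087685e-01]), 'qvel': array([-5.84200624e-04, -1.34186332e-03,  7.34408620e-04,  1.45137995e-03,
       -2.31314656e-05,  1.38397784e-03]), 'joint_torque': array([-3.99911460e-04, -3.40183210e+01, -3.02427900e+01,  7.17073702e-02,
        3.30293400e-02, -1.48330232e-04]), 'tool_pos': array([0.15169574, 0.52814164, 0.21233586]), 'ee_rot': array([-3.13947912e+00, -2.32692580e-04,  2.86179005e+00]), 'wrist_force': array([-0.32111159,  0.18491249,  0.05924114]), 'wrist_torque': array([ 0.01364711, -0.00836917, -0.00210769]), 'width': 0.09389802161566513}
scene {'intrinsics': array([[432.11268894,   0.        , 284.55048191],
       [  0.        , 432.11268894, 206.11298972],
       [  0.        ,   0.        ,   1.        ]]), 'origin': array([ 0.99570965, -0.32761754,  1.12297084]), 'orientation': array([-2.59069761, -0.00852049,  1.00154337])}
top {'intrinsics': array([[465.46227568,   0.        , 278.54758416],
       [  0.        , 465.46227568, 211.82496409],
       [  0.        ,   0.        ,   1.        ]]), 'origin': array([ 0.29244912, -0.00575462,  1.494312  ]), 'orientation': array([-3.00932567, -0.00576184, -1.55068076])}
```

View pics/top0.png

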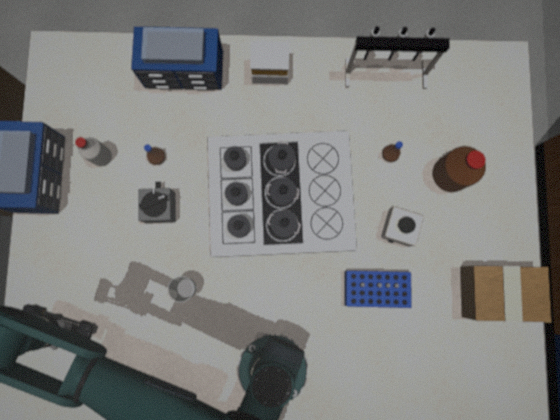

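View pics/scene0.png

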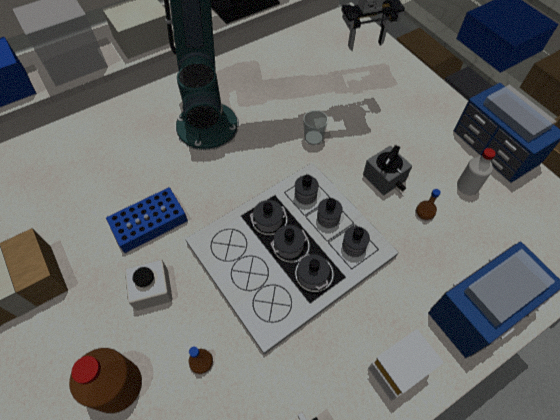

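The top view shows 3 pans on hot marks (281,158–222), 3 beakers on the left squares (236,157–225), cooling marks on the right (323–327,157–222). The isolator box is at (157,205). The white box at (403,226) isn't part of the job.

```bash
cat > h.py <<'E'
from bench import *
import cv2,numpy as np
from scipy.spatial.transform import Rotation as Ro
def cam(c):
    m=camera_model(c); return m["intrinsics"],np.array(m["origin"]),Ro.from_euler("xyz",m["orientation"]).as_matrix()
def cloud(c):
    p,d=snapshot(c); K,o,R=cam(c)
    v,u=np.mgrid[:420,:560]
    X=np.stack([(u-K[0,2])/K[0,0]*d,(v-K[1,2])/K[1,1]*d,d],-1)@R.T+o
    X[d<=0]=np.nan
    return p,d,X
def proj(c,P):
    K,o,R=cam(c); q=(np.atleast_2d(P)-o)@R@K.T; return q[:,:2]/q[:,2:]
def onplane(c,uv,z):
    K,o,R=cam(c); uv=np.atleast_2d(uv); r=np.c_[uv,np.ones(len(uv))]@np.linalg.inv(K).T@R.T
    return o+r*((z-o[2])/r[:,2])[:,None]
def go(x,y,z,yaw):
    """shift+turn in tool axes from now to tool-down pose"""
    s=get_obs(); R=Ro.from_euler("xyz",s["ee_rot"]); T=Ro.from_euler("xyz",[np.pi,0,yaw])
    t=R.inv().apply(np.array([x,y,z])-s["tool_pos"]); a=(R.inv()*T).as_rotvec()
    print("t",t.round(4),"a",a.round(3),"now",s["tool_pos"].round(4),s["ee_rot"].round(3),"j",s["joint_positions"].round(2),"w",round(s["width"],4),"F",s["wrist_force"].round(1),"time",s["time"])
E
python3 - <<'E'
from h import *
np.set_printoptions(precision=4,suppress=True)
p,d,X=cloud("top"); z=X[:,:,2]
np.savez("top0.npz",p=p,X=X)
print("table z",np.nanmedian(z[110:130,100:200]),"bench z",np.nanmedian(z[140:250,212:218]))
m=((z>.02)&(z<.2)).astype(np.uint8); n,l,s,c=cv2.connectedComponentsWithStats(m)
i=l[138,240]; print("bench stats",s[i])
cs=max(cv2.findContours((l==i).astype(np.uint8),0,2)[0],key=cv2.contourArea)
uv=cv2.boxPoints(cv2.minAreaRect(cs)); P=onplane("top",uv,.03); print(P,P.mean(0),np.linalg.norm(P-np.roll(P,1,0),axis=1))
for nm,lo,hi in(("knob",.098,.145),):
    m=((z>lo)&(z<hi)).astype(np.uint8); n,l,s,c=cv2.connectedComponentsWithStats(m)
    for k in range(1,n):
        if s[k,4]>15:
            q=X[l==k]; print(c[k],s[k,4],np.median(q,0),q[:,2].max())
b=silhouettes("top","isolator"); 
for r in b[:3]: print(r["confidence"],r["rect"])
cv2.imwrite("pics/c1.png",cv2.resize(p[125:265,120:370,::-1],None,fx=3.2,fy=3.2,interpolation=2))
E
```

```text
table z -0.00018199723523504296 bench z 0.03007197315095822
bench stats [  208   130   149   127 17253]
[[ 0.7301  0.2331  0.03  ]
 [ 0.7622 -0.2404  0.03  ]
 [ 0.3715 -0.257   0.03  ]
 [ 0.3419  0.2004  0.03  ]] [ 0.5514 -0.016   0.03  ] [0.3895 0.4745 0.391  0.4584]
[181.0977  70.9756] 655 [0.8985 0.296  0.1267] 0.1449549242469701
[269.1687  55.6466] 1132 [0.9663 0.0296 0.1184] 0.1284756947510215
[435.234   58.7021] 47 [ 0.9655 -0.4875  0.1202] 0.14343521334303055
[352.1143  57.4857] 35 [ 0.9646 -0.2291  0.1157] 0.14292881916639377
[ 41.0998 170.5296] 812 [0.5809 0.6968 0.1262] 0.14498828734737512
[ 90.3018 148.3963] 328 [0.6532 0.561  0.1181] 0.14495609414952426
[398.1538 144.5   ] 52 [ 0.691  -0.3695  0.1172] 0.12485518807766893
[147.4815 147.3704] 54 [0.6654 0.3917 0.1169] 0.1244596193191998
[457.4194 169.6486] 589 [ 0.6043 -0.5329  0.1312] 0.14498863648034632
[281.5484 153.1452] 62 [ 0.6569 -0.0167  0.111 ] 0.11915864301965606
[233.493  154.3239] 71 [0.6475 0.1302 0.124 ] 0.13023023211755858
[282.6  188.25] 60 [ 0.5488 -0.0218  0.111 ] 0.12053937026550288
[234.8873 190.7606] 71 [0.5351 0.1212 0.1236] 0.13205527232040537
[152.6256 201.2335] 227 [0.4993 0.3659 0.1228] 0.1315755684360198
[405.3125 218.125 ] 16 [ 0.4673 -0.3918  0.1002] 0.10583571434903893
[283.8621 221.5   ] 58 [ 0.4476 -0.0269  0.1114] 0.11869409242892548
[406.9565 225.5978] 92 [ 0.4435 -0.3976  0.1003] 0.10656206825607972
[237.3333 224.0606] 66 [0.4356 0.1115 0.1253] 0.13201818507413043
[510.8816 293.389 ] 4188 [ 0.2489 -0.6972  0.1108] 0.12102883910909146
0.85 [137.6, 190.7, 169.5, 213.4]
```

View pics/c1.png

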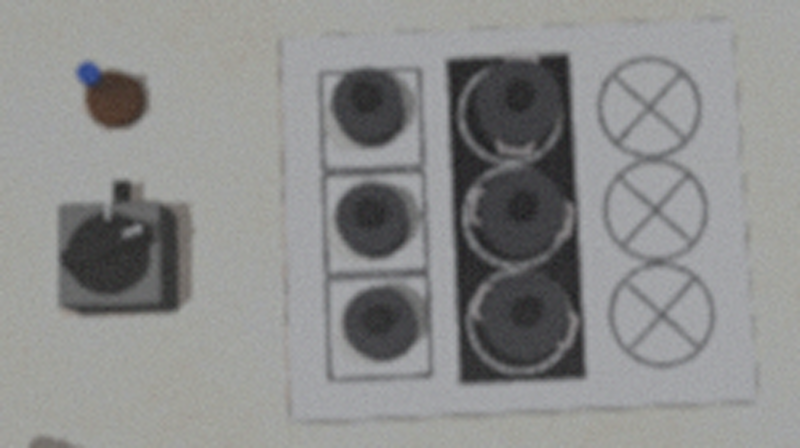

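The crop shows the cooling crosses at (650,107), (656,211), (661,314), that is full px (323,158), (325,191), (327,223). The isolator handle sits at crop (108,250) with its white end to the upper right. Next: the bench pose and the handle bar.

Run:
```python
from h import *
from scipy.optimize import minimize
np.set_printoptions(precision=4,suppress=True)
f=np.load("top0.npz");p,X=f["p"],f["X"]; z=X[:,:,2]
g=cv2.cvtColor(p,cv2.COLOR_RGB2GRAY).astype(np.float32)
C=onplane("top",np.array([[650,107],[656,211],[661,314]])/3.2+[119.8,124.8],.03); print("cool picked",C[:,:2])
# bench model: line templates
a=np.linspace(0,2*np.pi,120); ci=.05*np.c_[np.cos(a),np.sin(a)]; t=np.linspace(-.05,.05,50)
cr=np.r_[np.c_[t,t],np.c_[t,-t]]*.7071
cool=np.r_[[0,0],].reshape(1,2); pts=np.concatenate([np.r_[ci,cr]+[i*.105,-.14] for i in(-1,0,1)])
sq=np.concatenate([np.r_[np.c_[t,0*t+.05],np.c_[t,0*t-.05],np.c_[0*t+.05,t],np.c_[0*t-.05,t]]+[i*.105,.14] for i in(-1,0,1)])
bl=cv2.GaussianBlur(g,(0,0),1.0)
def W(q,v): c,s=np.cos(v[2]),np.sin(v[2]); return np.c_[q@np.array([[c,s],[-s,c]])+v[:2],np.full(len(q),.03)]
def cost(v,q): 
    uv=proj("top",W(q,v)).astype(np.float32); return cv2.remap(bl,uv[None,:,0].copy(),uv[None,:,1].copy(),1).mean()
c0=C[1,:2]; d=C[0,:2]-C[2,:2]; th=np.arctan2(d[1],d[0]); n=np.array([-np.sin(th),np.cos(th)])
v0=np.r_[c0+.14*n,th]; print("v0",v0)
for nm,q in(("cool",pts),("sq",sq),("both",np.r_[pts,sq])):
    r=minimize(cost,v0,args=(q,),method="Nelder-Mead",options=dict(initial_simplex=v0+np.array([[0,0,0],[.004,0,0],[0,.004,0],[0,0,.02]]),xatol=1e-5)); print(nm,r.x,cost(v0,q),r.fun)
v=r.x
for nm,y in(("wait",.14),("hot",0),("cool",-.14)): print(nm,W(np.array([[i*.105,y] for i in(1,0,-1)]),v)[:,:2].tolist())
# handle
sub=np.s_[180:225,130:185]; q=X[sub]; print((q[:,:,2][::2,::2]*1000).round(0)[:,:26].astype(int))
q=q.reshape(-1,3); q=q[(q[:,2]>.108)&(q[:,2]<.14)]; m=q.mean(0); w,V=np.linalg.eigh(np.cov(q[:,:2].T)); print(len(q),m,np.sqrt(w)*np.sqrt(12),np.arctan2(*V[::-1,1]))
cv2.imwrite("pics/c2.png",cv2.resize(p[180:225,130:185,::-1],None,fx=10,fy=10,interpolation=2))
```

```text
cool picked [[ 0.6647 -0.1498]
 [ 0.5584 -0.1566]
 [ 0.4551 -0.1623]]
v0 [ 0.5501 -0.0169  0.0594]
cool [ 0.5511 -0.0157  0.0655] 136.70627 135.23829650878906
sq [ 0.5497 -0.0155  0.0626] 129.82027 128.94174194335938
both [ 0.5506 -0.0156  0.0673] 133.42723 132.30084228515625
wait [[0.6459880304342102, 0.1311391476436721], [0.5412254998559233, 0.12408137272281251], [0.43646296927763645, 0.11702359780195294]]
hot [[0.6553983969953563, -0.008544226460710378], [0.5506358664170694, -0.015602001381569957], [0.4458733358387826, -0.022659776302429536]]
cool [[0.6648087635565023, -0.14822760056509285], [0.5600462329782155, -0.15528537548595242], [0.45528370239992866, -0.162343150406812]]
[[                  -7                    1                    4
                     0                   -3                    1
                     0                    1                   -6
                    -1                   -1                   -6
                     4                    1                   -2
                     0                   -4                   -2
                    -
[... 12007 characters left out ...]
        -2]
 [                   0                   -1                    0
                    -3                    2                   -5
                     2                    2                    1
                    -2                    3                   -1
                     4                    3                   -4
                    -1                    0                   -2
                    -1                    1                   -5
                     3                   -5                    1
                     2                   -3]]
201 [0.4998 0.3668 0.1227] [0.0198 0.0851] 2.0050716432935194<stdin>:23: RuntimeWarning: invalid value encountered in cast
```

View pics/c2.png

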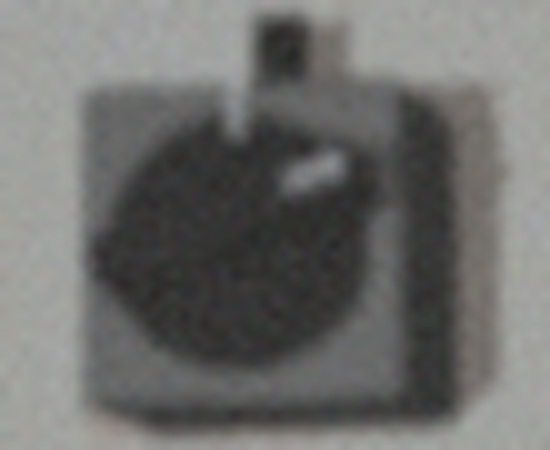

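Handle: the bar's long axis is at yaw ≈ -1.137, white end toward +x/-y, with the axis near (0.4973, 0.3722). The white tick (off) is 1.2 rad anticlockwise, at about the bench yaw, so the switch is on now, as expected. I'll move above it.

```bash
python3 -c "
from h import *
go(.4973,.3722,.18,2.005)"
```

```text
t [-0.3752 -0.0546  0.0328] a [-0.001  0.     0.857] now [0.1518 0.5283 0.2127] [-3.14  -0.     2.862] j [ 1.19  0.09  1.37  0.    1.68 -0.1 ] w 0.0943 F [-0.6  0.2 -0.6] time 0.2
```

Call:
step_arm([
  {"jaw": 1, "tx": -0.047, "ty": -0.007, "tz": 0.0, "az": 0.12},
  {"jaw": 1, "tx": -0.094, "ty": -0.014, "tz": 0.0, "az": 0.24},
  {"jaw": 1, "tx": -0.141, "ty": -0.021, "tz": 0.005, "az": 0.36},
  {"jaw": 1, "tx": -0.188, "ty": -0.028, "tz": 0.01, "az": 0.48},
  {"jaw": 1, "tx": -0.235, "ty": -0.035, "tz": 0.015, "az": 0.6},
  {"jaw": 1, "tx": -0.282, "ty": -0.042, "tz": 0.02, "az": 0.72},
  {"jaw": 1, "tx": -0.329, "ty": -0.048, "tz": 0.025, "az": 0.857},
  {"jaw": 1, "tx": -0.375, "ty": -0.0546, "tz": 0.033, "az": 0.857},
])

```text
invalid input
```

```bash
python3 -c "
from h import *
go(.4973,.3722,.099,2.005)
p,d,X=cloud('top');z=X[:,:,2]
p,d=snapshot('scene');cv2.imwrite('pics/s1.png',cv2.resize(p[100:260,300:480,::-1],None,fx=4,fy=4,interpolation=2))"
```

```text
t [-0.3752 -0.0545  0.1138] a [-0.001  0.     0.857] now [0.1518 0.5283 0.2127] [-3.14  -0.     2.862] j [ 1.19  0.09  1.37  0.    1.68 -0.1 ] w 0.0943 F [-0.6  0.2 -0.6] time 0.2
```

View pics/s1.png

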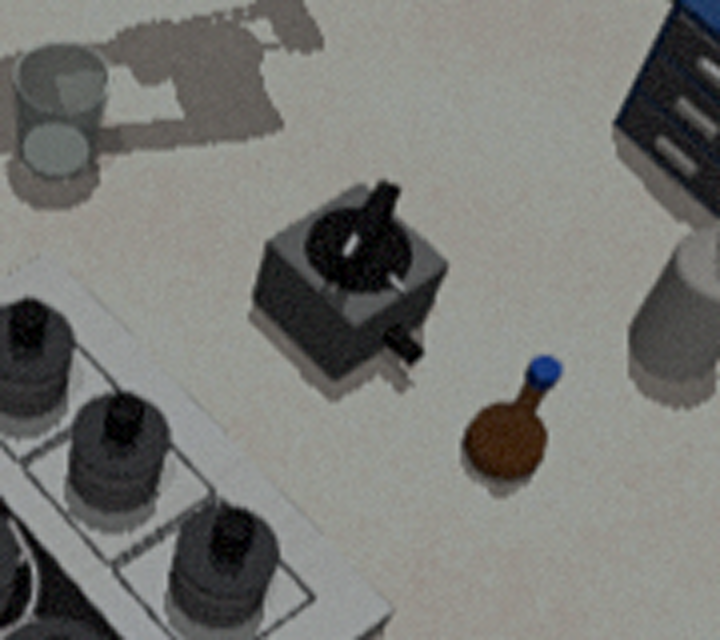

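The scene crop shows the handle with its white end toward the bench, and the white tick at (397,282) on the box top. The move was refused, probably because every key is needed.

Call:
step_arm([
  {"jaw": 1, "tx": -0.047, "ty": -0.007, "tz": 0.0, "ax": 0, "ay": 0, "az": 0.12},
  {"jaw": 1, "tx": -0.094, "ty": -0.014, "tz": 0.0, "ax": 0, "ay": 0, "az": 0.24},
  {"jaw": 1, "tx": -0.141, "ty": -0.021, "tz": 0.005, "ax": 0, "ay": 0, "az": 0.36},
  {"jaw": 1, "tx": -0.188, "ty": -0.028, "tz": 0.01, "ax": 0, "ay": 0, "az": 0.48},
  {"jaw": 1, "tx": -0.235, "ty": -0.035, "tz": 0.015, "ax": 0, "ay": 0, "az": 0.6},
  {"jaw": 1, "tx": -0.282, "ty": -0.042, "tz": 0.02, "ax": 0, "ay": 0, "az": 0.72},
  {"jaw": 1, "tx": -0.329, "ty": -0.048, "tz": 0.025, "ax": 0, "ay": 0, "az": 0.857},
  {"jaw": 1, "tx": -0.375, "ty": -0.0546, "tz": 0.033, "ax": 0, "ay": 0, "az": 0.857},
])

```text
time: 1.1
tool_pos: [0.4991, 0.3715, 0.1804]
ee_rot: [3.141, 0.0, 2.002]
wrist_force: [-0.6, 1.1, 0.2]
width: 0.0941
```

```bash
python3 -c "
from h import *
go(.4973,.3722,.099,2.005)"
```

```text
t [ 0.0014 -0.0014  0.0814] a [ 0.001  0.    -0.003] now [0.4991 0.3715 0.1804] [3.141 0.    2.002] j [ 0.55  0.26  1.24 -0.    1.64  0.12] w 0.0941 F [-0.6  1.1  0.2] time 1.1
```

Call:
step_arm([
  {"jaw": 1, "tx": 0.0014, "ty": -0.0014, "tz": 0.03, "ax": 0, "ay": 0, "az": 0},
  {"jaw": 1, "tx": 0.0014, "ty": -0.0014, "tz": 0.06, "ax": 0, "ay": 0, "az": 0},
  {"jaw": 1, "tx": 0.0014, "ty": -0.0014, "tz": 0.081, "ax": 0, "ay": 0, "az": 0},
  {"jaw": 1, "tx": 0.0014, "ty": -0.0014, "tz": 0.081, "ax": 0, "ay": 0, "az": 0},
  {"jaw": 0.15, "tx": 0.0014, "ty": -0.0014, "tz": 0.081, "ax": 0, "ay": 0, "az": 0},
  {"jaw": 0.1, "tx": 0.0014, "ty": -0.0014, "tz": 0.081, "ax": 0, "ay": 0, "az": 0},
  {"jaw": 0, "tx": 0.0014, "ty": -0.0014, "tz": 0.081, "ax": 0, "ay": 0, "az": 0},
  {"jaw": 0, "tx": 0.0014, "ty": -0.0014, "tz": 0.081, "ax": 0, "ay": 0, "az": 0},
])

```text
time: 1.9
tool_pos: [0.4979, 0.3727, 0.101]
ee_rot: [3.138, -0.0, 2.003]
wrist_force: [-0.6, -0.7, 0.1]
width: 0.0656
```

Call:
step_arm([
  {"jaw": 0, "tx": 0, "ty": 0, "tz": 0.001, "ax": 0, "ay": 0, "az": 0},
  {"jaw": 0, "tx": 0, "ty": 0, "tz": 0.001, "ax": 0, "ay": 0, "az": 0},
  {"jaw": 0, "tx": 0, "ty": 0, "tz": 0.001, "ax": 0, "ay": 0, "az": 0},
  {"jaw": 0, "tx": 0, "ty": 0, "tz": 0.001, "ax": 0, "ay": 0, "az": 0},
  {"jaw": 0, "tx": 0, "ty": 0, "tz": 0.001, "ax": 0, "ay": 0, "az": 0},
  {"jaw": 0, "tx": 0, "ty": 0, "tz": 0.001, "ax": 0, "ay": 0, "az": 0},
  {"jaw": 0, "tx": 0, "ty": 0, "tz": 0.001, "ax": 0, "ay": 0, "az": 0},
  {"jaw": 0, "tx": 0, "ty": 0, "tz": 0.001, "ax": 0, "ay": 0, "az": 0},
])

```text
time: 2.7
tool_pos: [0.4988, 0.3731, 0.1]
ee_rot: [3.136, -0.0, 2.002]
wrist_force: [3.9, 2.5, -2.6]
width: 0.0178
```

Call:
step_arm([
  {"jaw": 0, "tx": 0, "ty": 0, "tz": 0, "ax": 0, "ay": 0, "az": -0.14},
  {"jaw": 0, "tx": 0, "ty": 0, "tz": 0, "ax": 0, "ay": 0, "az": -0.28},
  {"jaw": 0, "tx": 0, "ty": 0, "tz": 0, "ax": 0, "ay": 0, "az": -0.42},
  {"jaw": 0, "tx": 0, "ty": 0, "tz": 0, "ax": 0, "ay": 0, "az": -0.56},
  {"jaw": 0, "tx": 0, "ty": 0, "tz": 0, "ax": 0, "ay": 0, "az": -0.7},
  {"jaw": 0, "tx": 0, "ty": 0, "tz": 0, "ax": 0, "ay": 0, "az": -0.84},
  {"jaw": 0, "tx": 0, "ty": 0, "tz": 0, "ax": 0, "ay": 0, "az": -0.98},
  {"jaw": 0, "tx": 0, "ty": 0, "tz": 0, "ax": 0, "ay": 0, "az": -1.1},
])

```text
time: 3.5
tool_pos: [0.4997, 0.3746, 0.0999]
ee_rot: [3.136, 0.007, 3.108]
wrist_force: [5.7, 5.5, -3.3]
width: 0.0178
```

```bash
python3 -c "
from h import *
go(.4973,.3722,.099,2.005+1.2);print(get_obs()['wrist_torque'])"
```

```text
t [ 0.0024 -0.0025  0.0009] a [ 0.006  0.007 -0.097] now [0.4997 0.3746 0.0999] [3.136 0.007 3.108] j [ 0.55  0.29  1.36  0.    1.48 -0.99] w 0.0178 F [ 5.7  5.5 -3.3] time 3.5
[ 0.66384151 -0.60160797  0.08239173]
```

Call:
step_arm([
  {"jaw": 0, "tx": 0, "ty": 0, "tz": 0, "ax": 0, "ay": 0, "az": -0.05},
  {"jaw": 0, "tx": 0, "ty": 0, "tz": 0, "ax": 0, "ay": 0, "az": -0.1},
  {"jaw": 0, "tx": 0, "ty": 0, "tz": 0, "ax": 0, "ay": 0, "az": -0.1},
  {"jaw": 0.5, "tx": 0, "ty": 0, "tz": 0, "ax": 0, "ay": 0, "az": -0.1},
  {"jaw": 0.5, "tx": 0, "ty": 0, "tz": 0, "ax": 0, "ay": 0, "az": -0.1},
  {"jaw": 0.5, "tx": 0, "ty": 0, "tz": 0, "ax": 0, "ay": 0, "az": -0.1},
  {"jaw": 0.5, "tx": 0, "ty": 0, "tz": -0.04, "ax": 0, "ay": 0, "az": -0.1},
  {"jaw": 0.5, "tx": 0, "ty": 0, "tz": -0.085, "ax": 0, "ay": 0, "az": -0.1},
])

```text
time: 4.3
tool_pos: [0.4975, 0.373, 0.1829]
ee_rot: [3.14, 0.001, -3.075]
wrist_force: [0.2, 0.1, 0.4]
width: 0.0467
```

```bash
cat >> h.py <<'E'
BX=np.array([.5506,-.0156]);BT=.0673
cB,sB=np.cos(BT),np.sin(BT); RB=np.array([[cB,-sB],[sB,cB]])
def mark(zone,i): # zone w/h/c ; i=1 far,0,-1 near
    return BX+RB@[i*.105,{"w":.14,"h":0,"c":-.14}[zone]]
def knobs(verbose=True):
    """knob centres in bench coords (m), per camera, from top-face points"""
    out={}
    for c in("top","scene"):
        p,d,X=cloud(c); P=(X[:,:,:2]-BX)@RB; z=X[:,:,2]
        inb=(abs(P[:,:,0])<.19)&(abs(P[:,:,1])<.225)
        m=(inb&(z>.094)&(z<.14)).astype(np.uint8); n,l,s,ce=cv2.connectedComponentsWithStats(m)
        for k in range(1,n):
            if s[k,4]<25: continue
            zz=z[l==k]; kind="B" if np.percentile(zz,75)>.1185 else "P"
            top=.126 if kind=="B" else .112
            q=(l==k)&(z>top-.011); v,u=np.nonzero(q)
            w=onplane(c,[u.mean(),v.mean()],top-.003)[0,:2]
            b=(w-BX)@RB; print(c,kind,"bench",(b*1000).round(1),"world",w.round(4),"n",q.sum(),s[k,4],"z75",np.percentile(zz,75).round(4))
E
python3 -c "
from h import *
knobs()
go(.657,-.017,.18,-3.074)"
```

```text
top P bench [107.9  -7.1] world [ 0.6587 -0.0154] n 58 64 z75 0.1131
top B bench [108.1 138.7] world [0.6491 0.1301] n 61 75 z75 0.1268
top P bench [-1.9 -5.1] world [ 0.549  -0.0208] n 60 63 z75 0.1124
top B bench [ -4.1 138.6] world [0.5372 0.1224] n 60 72 z75 0.127
top P bench [-103.2   -4.2] world [ 0.4479 -0.0267] n 57 60 z75 0.1128
top B bench [-105.6  134.6] world [0.4362 0.1115] n 63 66 z75 0.1275
scene B bench [-102.   135.8] world [0.4397 0.113 ] n 66 100 z75 0.1254
scene B bench [-1.0e-01  1.4e+02] world [0.5411 0.1241] n 72 104 z75 0.1258
scene P bench [-99.1  -3.5] world [ 0.452  -0.0258] n 73 83 z75 0.1116
scene B bench [111.9 139.9] world [0.6528 0.1316] n 79 116 z75 0.1264
scene P bench [ 2.4 -4.9] world [ 0.5533 -0.0204] n 74 85 z75 0.1126
scene P bench [110.7  -6.3] world [ 0.6615 -0.0145] n 87 99 z75 0.1122
t [-0.1284 -0.4024  0.0115] a [ 0.012  0.02  -0.001] now [0.5019 0.3759 0.1937] [ 3.13   0.02  -3.075] j [ 0.55  0.25  1.23  0.    1.64 -1.09] w 0.047 F [1.2 0.7 0.4] time 4.4
```

```bash
cat > fit.py <<'E'
from h import *
from scipy.optimize import minimize
a=np.linspace(0,2*np.pi,120); ci=.05*np.c_[np.cos(a),np.sin(a)]; t=np.linspace(-.05,.05,50)
cr=np.r_[np.c_[t,t],np.c_[t,-t]]*.7071
pts=np.concatenate([np.r_[ci,cr]+[i*.105,-.14] for i in(-1,0,1)])
sq=np.concatenate([np.r_[np.c_[t,0*t+.05],np.c_[t,0*t-.05],np.c_[0*t+.05,t],np.c_[0*t-.05,t]]+[i*.105,.14] for i in(-1,0,1)])
def W(q,v): c,s=np.cos(v[2]),np.sin(v[2]); return np.c_[q@np.array([[c,s],[-s,c]])+v[:2],np.full(len(q),.03)]
for c in("top","scene"):
    g=np.mean([cv2.cvtColor(snapshot(c)[0],cv2.COLOR_RGB2GRAY).astype(np.float32) for _ in range(3)],0)
    bg=cv2.medianBlur(g.astype(np.uint8),15).astype(np.float32)
    bl=cv2.GaussianBlur(np.clip(g-bg,-40,0),(0,0),1.2)
    def cost(v,q):
        uv=proj(c,W(q,v)).astype(np.float32); return cv2.remap(bl,uv[None,:,0].copy(),uv[None,:,1].copy(),1).mean()
    for nm,q in(("cool",pts),("both",np.r_[pts,sq])):
        b=min((minimize(cost,v0,args=(q,),method="Nelder-Mead",options=dict(initial_simplex=v0+np.array([[0,0,0],[.004,0,0],[0,.004,0],[0,0,.02]]),xatol=1e-5)) for v0 in [np.array([.5506+dx,-.0156+dy,.066]) for dx in(-.004,0,.004) for dy in(-.004,0,.004)]),key=lambda r:r.fun)
        print(c,nm,b.x.round(4),round(b.fun,2))
E
python3 fit.py
```

```text
top cool [ 0.551  -0.0157  0.0662] -23.94
top both [ 0.551  -0.0156  0.066 ] -20.84
scene cool [ 0.5524 -0.0125  0.0661] -24.61
scene both [ 0.5525 -0.0123  0.0657] -21.5
```

```bash
python3 - <<'E'
s=open("h.py").read().split("BX=np.array")[0]
s+='''BO={"top":np.array([.551,-.0156]),"scene":np.array([.5525,-.0123])};BX=(BO["top"]+BO["scene"])/2;BT=.066
cB,sB=np.cos(BT),np.sin(BT); RB=np.array([[cB,-sB],[sB,cB]])
def b2w(x,y): return BX+RB@[x,y]
def knobs():
    """knob centres in bench coords mm (mean of both cameras) and world"""
    r={}
    for c in("top","scene"):
        p,d,X=cloud(c); P=(X[:,:,:2]-BO[c])@RB; z=X[:,:,2]
        inb=(abs(P[:,:,0])<.19)&(abs(P[:,:,1])<.225)
        m=(inb&(z>.094)&(z<.14)).astype(np.uint8); n,l,s,ce=cv2.connectedComponentsWithStats(m)
        r[c]=[]
        for k in range(1,n):
            if not 25<s[k,4]<160: continue
            kind="B" if np.percentile(z[l==k],75)>.1185 else "P"
            top=.126 if kind=="B" else .112
            v,u=np.nonzero((l==k)&(z>top-.011))
            if len(u)<20: continue
            w=onplane(c,[u.mean(),v.mean()],top-.003)[0,:2]; r[c].append((kind,(w-BO[c])@RB*1000))
    for k,b in r["top"]:
        o=[q for kk,q in r["scene"] if np.linalg.norm(q-b)<20]
        mean=(b+o[0])/2 if o else b
        print(k,"bench",mean.round(1),"diff",(b-o[0]).round(1) if o else "top only","world",b2w(*mean/1000).round(4))
    for k,b in r["scene"]:
        if not [q for kk,q in r["top"] if np.linalg.norm(q-b)<20]: print(k,"scene only",b.round(1))
'''
open("h.py","w").write(s)
E
python3 -c "
from h import *
knobs()
go(.66,-.015,.18,-3.0755)"
```

```text
P bench [108.   -8.1] diff [-1.4  2.3] world [ 0.66   -0.0149]
B bench [108.5 138.1] diff [-1.7  2.2] world [0.6509 0.131 ]
P bench [-0.8 -6.5] diff [-2.2  3.3] world [ 0.5513 -0.0205]
B bench [ -3.5 137.7] diff [-1.8  2.7] world [0.5392 0.1232]
P bench [-102.7   -5.5] diff [-1.6  2.8] world [ 0.4497 -0.0262]
B bench [-105.   133.2] diff [-2.3  2.5] world [0.4382 0.112 ]
t [-0.1354 -0.3986  0.0022] a [0.004 0.004 0.   ] now [0.4984 0.3737 0.183 ] [ 3.138  0.004 -3.075] j [ 0.55  0.25  1.24  0.    1.64 -1.09] w 0.0468 F [ 0.6 -0.5 -0.5] time 4.8
```

Call:
step_arm([
  {"jaw": 0.6, "tx": -0.017, "ty": -0.046, "tz": 0.002, "ax": 0, "ay": 0, "az": 0},
  {"jaw": 0.6, "tx": -0.034, "ty": -0.092, "tz": 0.002, "ax": 0, "ay": 0, "az": 0},
  {"jaw": 0.6, "tx": -0.051, "ty": -0.138, "tz": 0.002, "ax": 0, "ay": 0, "az": 0},
  {"jaw": 0.6, "tx": -0.067, "ty": -0.184, "tz": 0.002, "ax": 0, "ay": 0, "az": 0},
  {"jaw": 0.6, "tx": -0.084, "ty": -0.23, "tz": 0.002, "ax": 0, "ay": 0, "az": 0},
  {"jaw": 0.6, "tx": -0.1, "ty": -0.276, "tz": 0.002, "ax": 0, "ay": 0, "az": 0},
  {"jaw": 0.6, "tx": -0.117, "ty": -0.322, "tz": 0.002, "ax": 0, "ay": 0, "az": 0},
  {"jaw": 0.6, "tx": -0.13, "ty": -0.368, "tz": 0.002, "ax": 0, "ay": 0, "az": 0},
])

```text
time: 5.6
tool_pos: [0.6529, 0.0132, 0.179]
ee_rot: [3.138, 0.003, -3.075]
wrist_force: [0.4, -0.1, -0.1]
width: 0.0563
```

```bash
python3 -c "
from h import *
p,d=snapshot('top');cv2.imwrite('pics/c3.png',cv2.resize(p[125:265,120:370,::-1],None,fx=3.2,fy=3.2,interpolation=2))
go(.66,-.015,.088,-3.0755)"
```

```text
t [-0.0039 -0.0198  0.0904] a [-0.003  0.004 -0.008] now [0.6546 0.0047 0.1783] [-3.139  0.004 -3.083] j [-0.08  0.33  1.16 -0.    1.65 -1.71] w 0.0562 F [ 0.9 -3.9 -0.9] time 5.65
```

View pics/c3.png

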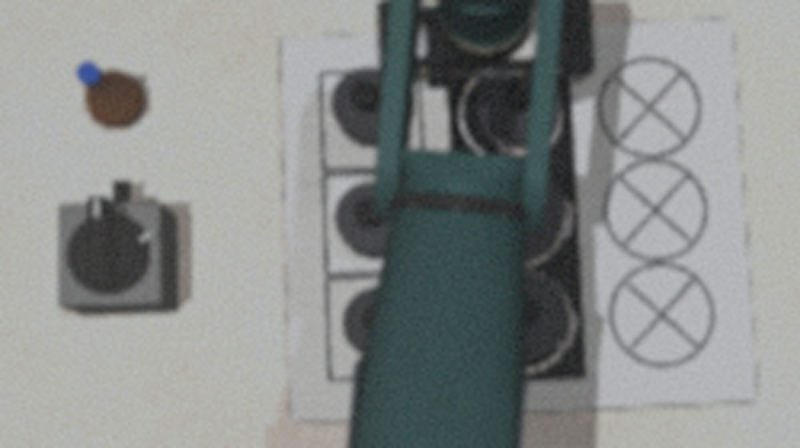

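The handle now points up at the off tick (crop (95,208)), so power is off. The arm is still settling over pan 1, so I'll lower it and close.

Call:
step_arm([
  {"jaw": 0.6, "tx": -0.004, "ty": -0.02, "tz": 0.02, "ax": 0, "ay": 0, "az": 0},
  {"jaw": 0.6, "tx": -0.004, "ty": -0.02, "tz": 0.04, "ax": 0, "ay": 0, "az": 0},
  {"jaw": 0.6, "tx": -0.004, "ty": -0.02, "tz": 0.07, "ax": 0, "ay": 0, "az": 0},
  {"jaw": 0.6, "tx": -0.004, "ty": -0.02, "tz": 0.09, "ax": 0, "ay": 0, "az": 0},
  {"jaw": 0.3, "tx": -0.004, "ty": -0.02, "tz": 0.09, "ax": 0, "ay": 0, "az": 0},
  {"jaw": 0.0, "tx": -0.004, "ty": -0.02, "tz": 0.09, "ax": 0, "ay": 0, "az": 0},
  {"jaw": 0.0, "tx": -0.004, "ty": -0.02, "tz": 0.09, "ax": 0, "ay": 0, "az": 0},
  {"jaw": 0.0, "tx": -0.004, "ty": -0.02, "tz": 0.09, "ax": 0, "ay": 0, "az": 0},
])

```text
time: 6.45
tool_pos: [0.6612, -0.0152, 0.0905]
ee_rot: [-3.138, 0.007, -3.083]
wrist_force: [-0.2, 0.0, 0.7]
width: 0.0278
```

Call:
step_arm([
  {"jaw": 0.0, "tx": 0, "ty": 0, "tz": 0, "ax": 0, "ay": 0, "az": 0},
  {"jaw": 0.0, "tx": 0, "ty": 0, "tz": 0, "ax": 0, "ay": 0, "az": 0},
  {"jaw": 0.0, "tx": 0, "ty": 0, "tz": 0, "ax": 0, "ay": 0, "az": 0},
])

```text
time: 6.75
tool_pos: [0.6612, -0.0152, 0.0905]
ee_rot: [-3.138, 0.007, -3.083]
wrist_force: [-0.3, -0.4, -1.6]
width: 0.0256
```

Call:
step_arm([
  {"jaw": 0.0, "tx": 0.0003, "ty": -0.015, "tz": 0.0015, "ax": 0, "ay": 0, "az": 0},
  {"jaw": 0.0, "tx": 0.0005, "ty": -0.035, "tz": 0.0015, "ax": 0, "ay": 0, "az": 0},
  {"jaw": 0.0, "tx": 0.0008, "ty": -0.055, "tz": 0.0015, "ax": 0, "ay": 0, "az": 0},
  {"jaw": 0.0, "tx": 0.001, "ty": -0.075, "tz": 0.0015, "ax": 0, "ay": 0, "az": 0},
  {"jaw": 0.0, "tx": 0.0014, "ty": -0.095, "tz": 0.0015, "ax": 0, "ay": 0, "az": 0},
  {"jaw": 0.0, "tx": 0.0017, "ty": -0.115, "tz": 0.0015, "ax": 0, "ay": 0, "az": 0},
  {"jaw": 0.0, "tx": 0.002, "ty": -0.132, "tz": 0.0015, "ax": 0, "ay": 0, "az": 0},
  {"jaw": 0.0, "tx": 0.002, "ty": -0.132, "tz": 0.0015, "ax": 0, "ay": 0, "az": 0},
])

```text
time: 7.55
tool_pos: [0.6672, -0.1523, 0.0906]
ee_rot: [-3.134, 0.008, -3.087]
wrist_force: [-0.3, -2.4, 4.3]
width: 0.0254
```

```bash
python3 -c "
from h import *
go(*b2w(.105,-.14),.09,-3.0755)"
```

```text
t [0.0011 0.0057 0.0005] a [-0.007  0.008 -0.011] now [ 0.6672 -0.1523  0.0906] [-3.134  0.008 -3.087] j [-0.31  0.42  1.2  -0.    1.5  -1.93] w 0.0254 F [-0.3 -2.4  4.3] time 7.55
```

Call:
step_arm([
  {"jaw": 0.0, "tx": 0.001, "ty": 0.005, "tz": 0, "ax": 0, "ay": 0, "az": 0},
  {"jaw": 0.0, "tx": 0.001, "ty": 0.0055, "tz": 0, "ax": 0, "ay": 0, "az": 0},
  {"jaw": 0.0, "tx": 0.001, "ty": 0.0055, "tz": 0, "ax": 0, "ay": 0, "az": 0},
])

```text
time: 7.85
tool_pos: [0.6657, -0.1487, 0.0907]
ee_rot: [-3.132, 0.008, -3.088]
wrist_force: [1.2, -3.2, 3.6]
width: 0.0251
```

Call:
step_arm([
  {"jaw": 0.2, "tx": 0, "ty": 0.001, "tz": 0, "ax": 0, "ay": 0, "az": 0},
  {"jaw": 0.6, "tx": 0, "ty": 0.001, "tz": 0, "ax": 0, "ay": 0, "az": 0},
  {"jaw": 0.6, "tx": 0, "ty": 0.001, "tz": 0, "ax": 0, "ay": 0, "az": 0},
  {"jaw": 0.6, "tx": 0, "ty": 0.001, "tz": 0, "ax": 0, "ay": 0, "az": 0},
  {"jaw": 0.6, "tx": 0, "ty": 0.001, "tz": -0.03, "ax": 0, "ay": 0, "az": 0},
  {"jaw": 0.6, "tx": 0, "ty": 0.001, "tz": -0.07, "ax": 0, "ay": 0, "az": 0.012},
  {"jaw": 0.6, "tx": 0.05, "ty": 0.0, "tz": -0.09, "ax": 0, "ay": 0, "az": 0.012},
  {"jaw": 0.6, "tx": 0.08, "ty": 0.0, "tz": -0.09, "ax": 0, "ay": 0, "az": 0.012},
])

```text
time: 8.65
tool_pos: [0.5857, -0.1522, 0.1834]
ee_rot: [-3.13, 0.013, -3.099]
wrist_force: [0.7, -0.4, 0.6]
width: 0.0565
```

```bash
python3 -c "
from h import *
knobs()
go(*b2w(-.0008,-.0065),.18,-3.0755)"
```

```text
B bench [108.6 137.8] diff [-2.2  2.1] world [0.6511 0.1307]
P bench [-0.9 -6.5] diff [-2.4  3. ] world [ 0.5512 -0.0205]
B bench [ -3.6 137.7] diff [-1.7  2.2] world [0.5391 0.1232]
P bench [-103.6   -4.1] diff top only world [ 0.4486 -0.0249]
B bench [-105.1  133.2] diff [-2.1  2.5] world [0.4381 0.112 ]
P scene only [ 105. -143.]
t [ 0.0251  0.1323 -0.0008] a [-0.009  0.007 -0.025] now [ 0.582  -0.1517  0.1806] [-3.132  0.007 -3.1  ] j [-0.35  0.2   1.31 -0.01  1.62 -1.96] w 0.0566 F [ 0.4  0.2 -0.9] time 8.75
```

Call:
step_arm([
  {"jaw": 0.6, "tx": 0.008, "ty": 0.04, "tz": 0, "ax": 0.0, "ay": 0.0, "az": -0.025},
  {"jaw": 0.6, "tx": 0.017, "ty": 0.08, "tz": 0, "ax": 0, "ay": 0, "az": -0.025},
  {"jaw": 0.6, "tx": 0.023, "ty": 0.115, "tz": 0, "ax": -0.009, "ay": 0.007, "az": -0.025},
  {"jaw": 0.6, "tx": 0.025, "ty": 0.132, "tz": 0, "ax": -0.009, "ay": 0.007, "az": -0.025},
  {"jaw": 0.6, "tx": 0.025, "ty": 0.132, "tz": 0.02, "ax": -0.009, "ay": 0.007, "az": -0.025},
  {"jaw": 0.6, "tx": 0.025, "ty": 0.132, "tz": 0.04, "ax": -0.009, "ay": 0.007, "az": -0.025},
  {"jaw": 0.6, "tx": 0.025, "ty": 0.132, "tz": 0.045, "ax": -0.009, "ay": 0.007, "az": -0.025},
  {"jaw": 0.6, "tx": 0.025, "ty": 0.132, "tz": 0.045, "ax": -0.009, "ay": 0.007, "az": -0.025},
])

```text
time: 9.55
tool_pos: [0.5515, -0.0213, 0.1328]
ee_rot: [3.141, -0.003, -3.075]
wrist_force: [0.2, 0.5, 0.3]
width: 0.0562
```

```bash
python3 -c "
from h import *
go(*b2w(-.0008,-.0065),.09,-3.0755)"
```

```text
t [-0.0001  0.0008  0.0428] a [ 0.    -0.003  0.   ] now [ 0.5515 -0.0213  0.1328] [ 3.141e+00 -3.000e-03 -3.075e+00] j [-0.14  0.12  1.49 -0.    1.53 -1.78] w 0.0562 F [0.2 0.5 0.3] time 9.55
```

Call:
step_arm([
  {"jaw": 0.6, "tx": 0, "ty": 0.001, "tz": 0.025, "ax": 0, "ay": 0, "az": 0},
  {"jaw": 0.4, "tx": 0, "ty": 0.001, "tz": 0.043, "ax": 0, "ay": 0, "az": 0},
  {"jaw": 0.2, "tx": 0, "ty": 0.001, "tz": 0.043, "ax": 0, "ay": 0, "az": 0},
  {"jaw": 0.0, "tx": 0, "ty": 0.001, "tz": 0.043, "ax": 0, "ay": 0, "az": 0},
  {"jaw": 0.0, "tx": 0, "ty": 0.001, "tz": 0.043, "ax": 0, "ay": 0, "az": 0},
  {"jaw": 0.0, "tx": 0, "ty": 0.001, "tz": 0.043, "ax": 0, "ay": 0, "az": 0},
  {"jaw": 0.0, "tx": 0, "ty": 0.001, "tz": 0.043, "ax": 0, "ay": 0, "az": 0},
  {"jaw": 0.0, "tx": 0, "ty": 0.001, "tz": 0.043, "ax": 0, "ay": 0, "az": 0},
])

```text
time: 10.35
tool_pos: [0.5527, -0.0204, 0.0918]
ee_rot: [-3.141, 0.001, -3.075]
wrist_force: [0.4, 0.5, 5.3]
width: 0.0251
```

```bash
python3 -c "
from h import *
go(*b2w(0,-.14),.09,-3.0755)"
```

```text
t [ 0.0005 -0.1335  0.0019] a [-0.001  0.001  0.   ] now [ 0.5527 -0.0204  0.0918] [-3.141e+00  1.000e-03 -3.075e+00] j [-0.14  0.15  1.55 -0.    1.44 -1.78] w 0.0251 F [0.4 0.5 5.3] time 10.35
```

Call:
step_arm([
  {"jaw": 0.0, "tx": 0, "ty": -0.015, "tz": 0.001, "ax": 0, "ay": 0, "az": 0},
  {"jaw": 0.0, "tx": 0, "ty": -0.037, "tz": 0.001, "ax": 0, "ay": 0, "az": 0},
  {"jaw": 0.0, "tx": 0, "ty": -0.062, "tz": 0.001, "ax": 0, "ay": 0, "az": 0},
  {"jaw": 0.0, "tx": 0, "ty": -0.087, "tz": 0.001, "ax": 0, "ay": 0, "az": 0},
  {"jaw": 0.0, "tx": 0, "ty": -0.11, "tz": 0.001, "ax": 0, "ay": 0, "az": 0},
  {"jaw": 0.0, "tx": 0, "ty": -0.126, "tz": 0.001, "ax": 0, "ay": 0, "az": 0},
  {"jaw": 0.0, "tx": 0, "ty": -0.1335, "tz": 0.001, "ax": 0, "ay": 0, "az": 0},
  {"jaw": 0.0, "tx": 0, "ty": -0.1335, "tz": 0.001, "ax": 0, "ay": 0, "az": 0},
])

```text
time: 11.15
tool_pos: [0.5619, -0.1548, 0.0918]
ee_rot: [-3.14, 0.002, -3.077]
wrist_force: [0.4, -0.2, 4.7]
width: 0.0256
```

```bash
python3 -c "
from h import *
go(*b2w(0,-.14),.09,-3.0755)"
```

```text
t [0.0009 0.0012 0.0018] a [-0.001  0.002 -0.001] now [ 0.5619 -0.1548  0.0918] [-3.140e+00  2.000e-03 -3.077e+00] j [-0.37  0.21  1.47 -0.    1.45 -2.  ] w 0.0256 F [ 0.4 -0.2  4.7] time 11.15
```

Call:
step_arm([
  {"jaw": 0.2, "tx": 0.0, "ty": 0.001, "tz": 0, "ax": 0, "ay": 0, "az": 0},
  {"jaw": 0.6, "tx": 0, "ty": 0.001, "tz": 0, "ax": 0, "ay": 0, "az": 0},
  {"jaw": 0.6, "tx": 0, "ty": 0.001, "tz": 0, "ax": 0, "ay": 0, "az": 0},
  {"jaw": 0.6, "tx": 0, "ty": 0.001, "tz": 0, "ax": 0, "ay": 0, "az": 0},
  {"jaw": 0.6, "tx": 0, "ty": 0.001, "tz": -0.03, "ax": 0, "ay": 0, "az": 0},
  {"jaw": 0.6, "tx": 0, "ty": 0.001, "tz": -0.065, "ax": 0, "ay": 0, "az": 0},
  {"jaw": 0.6, "tx": 0.03, "ty": 0.04, "tz": -0.065, "ax": 0, "ay": 0, "az": 0},
  {"jaw": 0.6, "tx": 0.055, "ty": 0.07, "tz": -0.065, "ax": 0, "ay": 0, "az": 0},
])

```text
time: 11.95
tool_pos: [0.5024, -0.0878, 0.1578]
ee_rot: [-3.14, 0.004, -3.077]
wrist_force: [-0.9, 0.2, -0.0]
width: 0.0565
```

```bash
python3 -c "
from h import *
knobs()
go(*b2w(-.1027,-.0055),.135,-3.0755)"
```

```text
P bench [ 103.5 -142. ] diff [-2.6  2.2] world [ 0.6644 -0.1488]
B bench [108.7 138. ] diff [-1.6  2.4] world [0.6511 0.1309]
B bench [ -3.7 137.5] diff [-2.1  2.2] world [0.539 0.123]
P bench [-104.7   -7.6] diff top only world [ 0.4478 -0.0285]
B bench [-104.8  133.3] diff [-2.4  2.6] world [0.4384 0.1121]
P scene only [  -0.2 -142.3]
t [0.0457 0.0624 0.0212] a [0.001 0.    0.002] now [ 0.4994 -0.0854  0.1562] [ 3.141  0.    -3.074] j [-0.28  0.01  1.57  0.    1.57 -1.92] w 0.0567 F [ 0.4 -0.4  0.2] time 12.05
```

Call:
step_arm([
  {"jaw": 0.6, "tx": 0.022, "ty": 0.03, "tz": 0, "ax": 0, "ay": 0, "az": 0},
  {"jaw": 0.6, "tx": 0.04, "ty": 0.054, "tz": 0, "ax": 0, "ay": 0, "az": 0},
  {"jaw": 0.6, "tx": 0.0457, "ty": 0.062, "tz": 0.01, "ax": 0, "ay": 0, "az": 0},
  {"jaw": 0.6, "tx": 0.0457, "ty": 0.062, "tz": 0.02, "ax": 0, "ay": 0, "az": 0},
  {"jaw": 0.6, "tx": 0.0457, "ty": 0.062, "tz": 0.022, "ax": 0, "ay": 0, "az": 0},
])

```text
time: 12.55
tool_pos: [0.4492, -0.0271, 0.1322]
ee_rot: [3.141, -0.003, -3.074]
wrist_force: [-0.0, 0.7, -0.1]
width: 0.0565
```

```bash
python3 -c "
from h import *
go(*b2w(-.1027,-.0055),.09,-3.0755)"
```

```text
t [-0.0006  0.0008  0.0422] a [ 0.001 -0.003  0.002] now [ 0.4492 -0.0271  0.1322] [ 3.141e+00 -3.000e-03 -3.074e+00] j [-0.19 -0.1   1.72 -0.    1.53 -1.82] w 0.0565 F [-0.   0.7 -0.1] time 12.55
```

Call:
step_arm([
  {"jaw": 0.6, "tx": 0, "ty": 0.001, "tz": 0.025, "ax": 0, "ay": 0, "az": 0},
  {"jaw": 0.4, "tx": 0, "ty": 0.001, "tz": 0.042, "ax": 0, "ay": 0, "az": 0},
  {"jaw": 0.2, "tx": 0, "ty": 0.001, "tz": 0.042, "ax": 0, "ay": 0, "az": 0},
  {"jaw": 0.0, "tx": 0, "ty": 0.001, "tz": 0.042, "ax": 0, "ay": 0, "az": 0},
  {"jaw": 0.0, "tx": 0, "ty": 0.001, "tz": 0.042, "ax": 0, "ay": 0, "az": 0},
  {"jaw": 0.0, "tx": 0, "ty": 0.001, "tz": 0.042, "ax": 0, "ay": 0, "az": 0},
  {"jaw": 0.0, "tx": 0, "ty": 0.001, "tz": 0.042, "ax": 0, "ay": 0, "az": 0},
  {"jaw": 0.0, "tx": 0, "ty": 0.001, "tz": 0.042, "ax": 0, "ay": 0, "az": 0},
])

```text
time: 13.35
tool_pos: [0.4501, -0.0264, 0.0912]
ee_rot: [-3.141, 0.0, -3.074]
wrist_force: [1.8, -0.2, 1.0]
width: 0.0253
```

```bash
python3 -c "
from h import *
go(*b2w(-.105,-.14),.09,-3.0755)"
```

```text
t [ 0.003  -0.1343  0.0013] a [-0.     0.     0.002] now [ 0.4501 -0.0264  0.0912] [-3.141  0.    -3.074] j [-0.18 -0.08  1.78 -0.    1.44 -1.82] w 0.0253 F [ 1.8 -0.2  1. ] time 13.35
```

Call:
step_arm([
  {"jaw": 0.0, "tx": 0, "ty": -0.015, "tz": 0.001, "ax": 0, "ay": 0, "az": 0},
  {"jaw": 0.0, "tx": 0.0005, "ty": -0.037, "tz": 0.001, "ax": 0, "ay": 0, "az": 0},
  {"jaw": 0.0, "tx": 0.001, "ty": -0.062, "tz": 0.001, "ax": 0, "ay": 0, "az": 0},
  {"jaw": 0.0, "tx": 0.0015, "ty": -0.087, "tz": 0.001, "ax": 0, "ay": 0, "az": 0},
  {"jaw": 0.0, "tx": 0.002, "ty": -0.11, "tz": 0.001, "ax": 0, "ay": 0, "az": 0},
  {"jaw": 0.0, "tx": 0.002, "ty": -0.126, "tz": 0.001, "ax": 0, "ay": 0, "az": 0},
  {"jaw": 0.0, "tx": 0.002, "ty": -0.134, "tz": 0.001, "ax": 0, "ay": 0, "az": 0},
  {"jaw": 0.0, "tx": 0.002, "ty": -0.134, "tz": 0.001, "ax": 0, "ay": 0, "az": 0},
])

```text
time: 14.15
tool_pos: [0.4578, -0.1615, 0.0913]
ee_rot: [-3.139, 0.002, -3.075]
wrist_force: [0.1, -1.7, 4.7]
width: 0.0253
```

```bash
python3 -c "
from h import *
go(*b2w(-.105,-.14),.09,-3.0755)"
```

```text
t [0.0015 0.001  0.0013] a [-0.002  0.002  0.001] now [ 0.4578 -0.1615  0.0913] [-3.139e+00  2.000e-03 -3.075e+00] j [-0.46 -0.    1.71 -0.    1.43 -2.09] w 0.0253 F [ 0.1 -1.7  4.7] time 14.15
```

Call:
step_arm([
  {"jaw": 0.2, "tx": 0.0, "ty": 0.001, "tz": 0, "ax": 0, "ay": 0, "az": 0},
  {"jaw": 0.6, "tx": 0, "ty": 0.001, "tz": 0, "ax": 0, "ay": 0, "az": 0},
  {"jaw": 0.6, "tx": 0, "ty": 0.001, "tz": 0, "ax": 0, "ay": 0, "az": 0},
  {"jaw": 0.6, "tx": 0, "ty": 0.001, "tz": 0, "ax": 0, "ay": 0, "az": 0},
  {"jaw": 0.6, "tx": 0, "ty": 0.001, "tz": -0.03, "ax": 0, "ay": 0, "az": 0},
  {"jaw": 0.6, "tx": 0, "ty": 0.001, "tz": -0.07, "ax": 0, "ay": 0, "az": 0},
  {"jaw": 0.6, "tx": 0.0, "ty": 0.045, "tz": -0.07, "ax": 0, "ay": 0, "az": 0},
  {"jaw": 0.6, "tx": 0.0, "ty": 0.09, "tz": -0.07, "ax": 0, "ay": 0, "az": 0},
])

```text
time: 14.95
tool_pos: [0.4524, -0.0714, 0.1625]
ee_rot: [-3.139, 0.005, -3.078]
wrist_force: [0.6, 0.8, -0.5]
width: 0.0559
```

```bash
python3 -c "
from h import *
knobs()
go(*b2w(-.105,.1333),.16,-3.0755)"
```

```text
B bench [108.4 137.9] diff [-2.6  2. ] world [0.6508 0.1308]
P bench [ 103.5 -141.9] diff [-2.6  2.2] world [ 0.6644 -0.1487]
P bench [   1. -142.] diff [2.7 0.5] world [ 0.5622 -0.1556]
B bench [ -3.7 137.8] diff [-1.8  2.1] world [0.539  0.1233]
B bench [-105.1  133.3] diff [-2.2  2. ] world [0.4381 0.1121]
P scene only [-102.3 -141.8]
t [-0.      0.18    0.0013] a [-0.     0.002  0.007] now [ 0.4512 -0.0674  0.1613] [-3.141e+00  2.000e-03 -3.069e+00] j [-0.27 -0.11  1.67  0.    1.58 -1.92] w 0.0565 F [ 0.2 -0.8 -0.1] time 15.05
```

Call:
step_arm([
  {"jaw": 0.6, "tx": 0, "ty": 0.045, "tz": 0, "ax": 0, "ay": 0, "az": 0},
  {"jaw": 0.6, "tx": 0, "ty": 0.09, "tz": 0, "ax": 0, "ay": 0, "az": 0},
  {"jaw": 0.6, "tx": 0, "ty": 0.135, "tz": 0, "ax": 0, "ay": 0, "az": 0},
  {"jaw": 0.6, "tx": 0, "ty": 0.165, "tz": 0, "ax": 0, "ay": 0, "az": 0},
  {"jaw": 0.6, "tx": 0, "ty": 0.18, "tz": 0, "ax": 0, "ay": 0, "az": 0.007},
  {"jaw": 0.6, "tx": 0, "ty": 0.18, "tz": 0.005, "ax": 0, "ay": 0, "az": 0.007},
  {"jaw": 0.6, "tx": 0, "ty": 0.18, "tz": 0.01, "ax": 0, "ay": 0, "az": 0.007},
  {"jaw": 0.6, "tx": 0, "ty": 0.18, "tz": 0.01, "ax": 0, "ay": 0, "az": 0.007},
])

```text
time: 15.85
tool_pos: [0.4376, 0.111, 0.1498]
ee_rot: [-3.141, -0.001, -3.077]
wrist_force: [-0.4, 0.7, -0.5]
width: 0.0565
```

```bash
python3 -c "
from h import *
go(*b2w(-.105,.1333),.104,-3.0755)"
```

```text
t [-0.0007  0.0012  0.0458] a [-0.001 -0.001 -0.002] now [0.4376 0.111  0.1498] [-3.141e+00 -1.000e-03 -3.077e+00] j [ 0.12 -0.11  1.69 -0.    1.56 -1.51] w 0.0565 F [-0.4  0.7 -0.5] time 15.85
```

Call:
step_arm([
  {"jaw": 0.6, "tx": -0.0005, "ty": 0.001, "tz": 0.025, "ax": 0, "ay": 0, "az": 0},
  {"jaw": 0.4, "tx": -0.0005, "ty": 0.001, "tz": 0.046, "ax": 0, "ay": 0, "az": 0},
  {"jaw": 0.2, "tx": -0.0005, "ty": 0.001, "tz": 0.046, "ax": 0, "ay": 0, "az": 0},
  {"jaw": 0.0, "tx": -0.0005, "ty": 0.001, "tz": 0.046, "ax": 0, "ay": 0, "az": 0},
  {"jaw": 0.0, "tx": -0.0005, "ty": 0.001, "tz": 0.046, "ax": 0, "ay": 0, "az": 0},
  {"jaw": 0.0, "tx": -0.0005, "ty": 0.001, "tz": 0.046, "ax": 0, "ay": 0, "az": 0},
  {"jaw": 0.0, "tx": -0.0005, "ty": 0.001, "tz": 0.046, "ax": 0, "ay": 0, "az": 0},
  {"jaw": 0.0, "tx": -0.0005, "ty": 0.001, "tz": 0.046, "ax": 0, "ay": 0, "az": 0},
])

```text
time: 16.65
tool_pos: [0.4389, 0.1122, 0.1051]
ee_rot: [-3.141, 0.002, -3.077]
wrist_force: [0.1, 0.8, 4.2]
width: 0.0257
```

```bash
python3 -c "
from h import *
go(*b2w(-.105,0),.104,-3.0755)"
```

```text
t [ 0.0005 -0.1333  0.0012] a [-0.001  0.002 -0.002] now [0.4389 0.1122 0.1051] [-3.141e+00  2.000e-03 -3.077e+00] j [ 0.13 -0.08  1.76 -0.    1.46 -1.51] w 0.0257 F [0.1 0.8 4.2] time 16.65
```

Call:
step_arm([
  {"jaw": 0.0, "tx": 0, "ty": -0.015, "tz": 0.001, "ax": 0, "ay": 0, "az": 0},
  {"jaw": 0.0, "tx": 0, "ty": -0.037, "tz": 0.001, "ax": 0, "ay": 0, "az": 0},
  {"jaw": 0.0, "tx": 0, "ty": -0.062, "tz": 0.001, "ax": 0, "ay": 0, "az": 0},
  {"jaw": 0.0, "tx": 0, "ty": -0.087, "tz": 0.001, "ax": 0, "ay": 0, "az": 0},
  {"jaw": 0.0, "tx": 0, "ty": -0.11, "tz": 0.001, "ax": 0, "ay": 0, "az": 0},
  {"jaw": 0.0, "tx": 0, "ty": -0.126, "tz": 0.001, "ax": 0, "ay": 0, "az": 0},
  {"jaw": 0.0, "tx": 0, "ty": -0.133, "tz": 0.001, "ax": 0, "ay": 0, "az": 0},
  {"jaw": 0.0, "tx": 0, "ty": -0.133, "tz": 0.001, "ax": 0, "ay": 0, "az": 0},
])

```text
time: 17.45
tool_pos: [0.4482, -0.0213, 0.1051]
ee_rot: [-3.14, 0.004, -3.078]
wrist_force: [0.3, 0.7, 4.7]
width: 0.0256
```

```bash
python3 -c "
from h import *
go(*b2w(-.105,0),.104,-3.0755)"
```

```text
t [0.0012 0.0005 0.0011] a [-0.002  0.004 -0.003] now [ 0.4482 -0.0213  0.1051] [-3.14   0.004 -3.078] j [-0.17 -0.1   1.77 -0.    1.46 -1.81] w 0.0256 F [0.3 0.7 4.7] time 17.45
```

Call:
step_arm([
  {"jaw": 0.2, "tx": 0.0, "ty": 0, "tz": 0, "ax": 0, "ay": 0, "az": 0},
  {"jaw": 0.6, "tx": 0, "ty": 0, "tz": 0, "ax": 0, "ay": 0, "az": 0},
  {"jaw": 0.6, "tx": 0, "ty": 0, "tz": 0, "ax": 0, "ay": 0, "az": 0},
  {"jaw": 0.6, "tx": 0, "ty": 0, "tz": 0, "ax": 0, "ay": 0, "az": 0},
  {"jaw": 0.6, "tx": 0, "ty": 0, "tz": -0.03, "ax": 0, "ay": 0, "az": 0},
  {"jaw": 0.6, "tx": 0, "ty": 0, "tz": -0.06, "ax": 0, "ay": 0, "az": 0},
  {"jaw": 0.6, "tx": -0.027, "ty": 0.037, "tz": -0.06, "ax": 0, "ay": 0, "az": 0},
  {"jaw": 0.6, "tx": -0.055, "ty": 0.075, "tz": -0.06, "ax": 0, "ay": 0, "az": 0},
])

```text
time: 18.25
tool_pos: [0.4993, 0.0573, 0.1669]
ee_rot: [-3.139, 0.008, -3.081]
wrist_force: [0.7, -0.3, -0.4]
width: 0.0566
```

```bash
python3 -c "
from h import *
knobs()
go(*b2w(-.0037,.1377),.16,-3.0755)"
```

```text
B bench [108.6 137.8] diff [-2.1  1.9] world [0.651  0.1307]
P bench [ 103.5 -141.8] diff [-2.1  2.5] world [ 0.6644 -0.1487]
P bench [  -0.9 -141.3] diff [-2.1  2.8] world [ 0.5602 -0.155 ]
P bench [-103.3 -141. ] diff [-2.3  2.5] world [ 0.4579 -0.1614]
B bench [-104.8   -1. ] diff [-2.6  2.8] world [ 0.4472 -0.0219]
B scene only [ -2.8 136.6]
t [-0.0435  0.0595  0.0049] a [0.    0.004 0.003] now [0.4996 0.0609 0.1647] [ 3.141  0.004 -3.073] j [ 0.01 -0.01  1.56  0.    1.58 -1.63] w 0.0562 F [ 0.5 -0.7 -0.5] time 18.35
```

Call:
step_arm([
  {"jaw": 0.6, "tx": -0.022, "ty": 0.03, "tz": 0, "ax": 0, "ay": 0, "az": 0},
  {"jaw": 0.6, "tx": -0.039, "ty": 0.052, "tz": 0, "ax": 0, "ay": 0, "az": 0},
  {"jaw": 0.6, "tx": -0.0435, "ty": 0.0595, "tz": 0.005, "ax": 0, "ay": 0.004, "az": 0.003},
  {"jaw": 0.6, "tx": -0.0435, "ty": 0.0595, "tz": 0.012, "ax": 0, "ay": 0.004, "az": 0.003},
  {"jaw": 0.6, "tx": -0.0435, "ty": 0.0595, "tz": 0.015, "ax": 0, "ay": 0.004, "az": 0.003},
])

```text
time: 18.85
tool_pos: [0.5377, 0.1221, 0.1482]
ee_rot: [-3.141, -0.003, -3.076]
wrist_force: [-0.6, 0.2, 0.1]
width: 0.0565
```

```bash
python3 -c "
from h import *
go(*b2w(-.0037,.1377),.104,-3.0755)"
```

```text
t [-0.0015  0.001   0.0442] a [-0.001 -0.003 -0.001] now [0.5377 0.1221 0.1482] [-3.141e+00 -3.000e-03 -3.076e+00] j [ 0.12  0.11  1.47 -0.    1.56 -1.52] w 0.0565 F [-0.6  0.2  0.1] time 18.85
```

Call:
step_arm([
  {"jaw": 0.6, "tx": -0.001, "ty": 0.001, "tz": 0.025, "ax": 0, "ay": 0, "az": 0},
  {"jaw": 0.4, "tx": -0.001, "ty": 0.001, "tz": 0.044, "ax": 0, "ay": 0, "az": 0},
  {"jaw": 0.2, "tx": -0.001, "ty": 0.001, "tz": 0.044, "ax": 0, "ay": 0, "az": 0},
  {"jaw": 0.0, "tx": -0.001, "ty": 0.001, "tz": 0.044, "ax": 0, "ay": 0, "az": 0},
  {"jaw": 0.0, "tx": -0.001, "ty": 0.001, "tz": 0.044, "ax": 0, "ay": 0, "az": 0},
  {"jaw": 0.0, "tx": -0.001, "ty": 0.001, "tz": 0.044, "ax": 0, "ay": 0, "az": 0},
  {"jaw": 0.0, "tx": -0.001, "ty": 0.001, "tz": 0.044, "ax": 0, "ay": 0, "az": 0},
  {"jaw": 0.0, "tx": -0.001, "ty": 0.001, "tz": 0.044, "ax": 0, "ay": 0, "az": 0},
])

```text
time: 19.65
tool_pos: [0.5392, 0.1235, 0.1058]
ee_rot: [-3.141, -0.001, -3.076]
wrist_force: [-1.8, 1.2, 4.6]
width: 0.0253
```

```bash
python3 -c "
from h import *
go(*b2w(0,0),.104,-3.0755)"
```

```text
t [-0.0035 -0.138   0.0018] a [-0.    -0.001 -0.001] now [0.5392 0.1235 0.1058] [-3.141e+00 -1.000e-03 -3.076e+00] j [ 0.12  0.14  1.53 -0.    1.47 -1.51] w 0.0253 F [-1.8  1.2  4.6] time 19.65
```

Call:
step_arm([
  {"jaw": 0.0, "tx": -0.0005, "ty": -0.016, "tz": 0.001, "ax": 0, "ay": 0, "az": 0},
  {"jaw": 0.0, "tx": -0.001, "ty": -0.04, "tz": 0.001, "ax": 0, "ay": 0, "az": 0},
  {"jaw": 0.0, "tx": -0.0015, "ty": -0.065, "tz": 0.001, "ax": 0, "ay": 0, "az": 0},
  {"jaw": 0.0, "tx": -0.002, "ty": -0.09, "tz": 0.001, "ax": 0, "ay": 0, "az": 0},
  {"jaw": 0.0, "tx": -0.0025, "ty": -0.114, "tz": 0.001, "ax": 0, "ay": 0, "az": 0},
  {"jaw": 0.0, "tx": -0.003, "ty": -0.13, "tz": 0.001, "ax": 0, "ay": 0, "az": 0},
  {"jaw": 0.0, "tx": -0.0035, "ty": -0.1375, "tz": 0.001, "ax": 0, "ay": 0, "az": 0},
  {"jaw": 0.0, "tx": -0.0035, "ty": -0.1375, "tz": 0.001, "ax": 0, "ay": 0, "az": 0},
])

```text
time: 20.45
tool_pos: [0.5524, -0.0143, 0.1057]
ee_rot: [-3.141, 0.001, -3.077]
wrist_force: [-0.8, 2.0, 5.2]
width: 0.025
```

```bash
python3 -c "
from h import *
go(*b2w(0,0),.104,-3.0755)"
```

```text
t [0.0006 0.0004 0.0017] a [-0.001  0.001 -0.002] now [ 0.5524 -0.0143  0.1057] [-3.141e+00  1.000e-03 -3.077e+00] j [-0.13  0.14  1.53 -0.    1.47 -1.76] w 0.025 F [-0.8  2.   5.2] time 20.45
```

Last beaker, at bench (108.6,137.8): shift by +108/+138 mm.

Call:
step_arm([
  {"jaw": 0.2, "tx": 0.0, "ty": 0, "tz": 0, "ax": 0, "ay": 0, "az": 0},
  {"jaw": 0.6, "tx": 0, "ty": 0, "tz": 0, "ax": 0, "ay": 0, "az": 0},
  {"jaw": 0.6, "tx": 0, "ty": 0, "tz": 0, "ax": 0, "ay": 0, "az": 0},
  {"jaw": 0.6, "tx": 0, "ty": 0, "tz": 0, "ax": 0, "ay": 0, "az": 0},
  {"jaw": 0.6, "tx": 0, "ty": 0, "tz": -0.03, "ax": 0, "ay": 0, "az": 0},
  {"jaw": 0.6, "tx": 0, "ty": 0, "tz": -0.06, "ax": 0, "ay": 0, "az": 0},
  {"jaw": 0.6, "tx": -0.027, "ty": 0.035, "tz": -0.06, "ax": 0, "ay": 0, "az": 0},
  {"jaw": 0.6, "tx": -0.055, "ty": 0.07, "tz": -0.06, "ax": 0, "ay": 0, "az": 0},
])

```text
time: 21.25
tool_pos: [0.6039, 0.0589, 0.1676]
ee_rot: [-3.14, 0.005, -3.08]
wrist_force: [0.3, -0.1, -0.1]
width: 0.0561
```

```bash
python3 -c "
from h import *
knobs()
go(*b2w(.1086,.1378),.16,-3.0755)"
```

```text
P bench [ 103.5 -142.1] diff [-2.6  2.3] world [ 0.6644 -0.1489]
B bench [108.1 137. ] diff [-3.3  0.9] world [0.6506 0.1298]
B bench [ 0.5 -0.4] diff [-2.2  2.1] world [ 0.5522 -0.0143]
P bench [  -1.  -140.9] diff [-1.3  2.7] world [ 0.5601 -0.1546]
P bench [-103.6 -140.9] diff [-2.5  2.7] world [ 0.4576 -0.1614]
B bench [-104.9   -0.8] diff [-2.1  2.2] world [ 0.4471 -0.0217]
t [-0.0514  0.0644  0.0047] a [0.    0.001 0.003] now [0.6042 0.0629 0.1646] [ 3.141e+00  1.000e-03 -3.073e+00] j [ 0.01  0.23  1.31  0.    1.61 -1.63] w 0.0562 F [-0.6 -0.3 -0.2] time 21.35
```

Call:
step_arm([
  {"jaw": 0.6, "tx": -0.025, "ty": 0.03, "tz": 0, "ax": 0, "ay": 0, "az": 0},
  {"jaw": 0.6, "tx": -0.045, "ty": 0.056, "tz": 0, "ax": 0, "ay": 0, "az": 0},
  {"jaw": 0.6, "tx": -0.0515, "ty": 0.0645, "tz": 0.005, "ax": 0, "ay": 0, "az": 0.003},
  {"jaw": 0.6, "tx": -0.0515, "ty": 0.0645, "tz": 0.012, "ax": 0, "ay": 0, "az": 0.003},
  {"jaw": 0.6, "tx": -0.0515, "ty": 0.0645, "tz": 0.015, "ax": 0, "ay": 0, "az": 0.003},
])

```text
time: 21.85
tool_pos: [0.65, 0.1295, 0.1479]
ee_rot: [-3.141, -0.002, -3.076]
wrist_force: [0.0, -0.6, -0.8]
width: 0.0565
```

```bash
python3 -c "
from h import *
go(*b2w(.1086,.1378),.104,-3.0755)"
```

```text
t [-0.0012  0.0012  0.0439] a [-0.001 -0.002 -0.001] now [0.65   0.1295 0.1479] [-3.141e+00 -2.000e-03 -3.076e+00] j [ 0.11  0.36  1.17 -0.    1.61 -1.52] w 0.0565 F [ 0.  -0.6 -0.8] time 21.85
```

Call:
step_arm([
  {"jaw": 0.6, "tx": -0.001, "ty": 0.001, "tz": 0.025, "ax": 0, "ay": 0, "az": 0},
  {"jaw": 0.4, "tx": -0.001, "ty": 0.001, "tz": 0.044, "ax": 0, "ay": 0, "az": 0},
  {"jaw": 0.2, "tx": -0.001, "ty": 0.001, "tz": 0.044, "ax": 0, "ay": 0, "az": 0},
  {"jaw": 0.0, "tx": -0.001, "ty": 0.001, "tz": 0.044, "ax": 0, "ay": 0, "az": 0},
  {"jaw": 0.0, "tx": -0.001, "ty": 0.001, "tz": 0.044, "ax": 0, "ay": 0, "az": 0},
  {"jaw": 0.0, "tx": -0.001, "ty": 0.001, "tz": 0.044, "ax": 0, "ay": 0, "az": 0},
  {"jaw": 0.0, "tx": -0.001, "ty": 0.001, "tz": 0.044, "ax": 0, "ay": 0, "az": 0},
  {"jaw": 0.0, "tx": -0.001, "ty": 0.001, "tz": 0.044, "ax": 0, "ay": 0, "az": 0},
])

```text
time: 22.65
tool_pos: [0.6515, 0.1309, 0.1057]
ee_rot: [-3.141, 0.0, -3.076]
wrist_force: [-1.4, 1.4, 4.2]
width: 0.0253
```

```bash
python3 -c "
from h import *
go(*b2w(.105,0),.104,-3.0755)"
```

```text
t [ 0.004  -0.1379  0.0018] a [-0.001  0.    -0.   ] now [0.6515 0.1309 0.1057] [-3.141  0.    -3.076] j [ 0.11  0.38  1.23 -0.    1.53 -1.52] w 0.0253 F [-1.4  1.4  4.2] time 22.65
```

Call:
step_arm([
  {"jaw": 0.0, "tx": 0.0005, "ty": -0.016, "tz": 0.001, "ax": 0, "ay": 0, "az": 0},
  {"jaw": 0.0, "tx": 0.001, "ty": -0.04, "tz": 0.001, "ax": 0, "ay": 0, "az": 0},
  {"jaw": 0.0, "tx": 0.0015, "ty": -0.065, "tz": 0.001, "ax": 0, "ay": 0, "az": 0},
  {"jaw": 0.0, "tx": 0.002, "ty": -0.09, "tz": 0.001, "ax": 0, "ay": 0, "az": 0},
  {"jaw": 0.0, "tx": 0.0025, "ty": -0.114, "tz": 0.001, "ax": 0, "ay": 0, "az": 0},
  {"jaw": 0.0, "tx": 0.003, "ty": -0.13, "tz": 0.001, "ax": 0, "ay": 0, "az": 0},
  {"jaw": 0.0, "tx": 0.0035, "ty": -0.1375, "tz": 0.001, "ax": 0, "ay": 0, "az": 0},
  {"jaw": 0.0, "tx": 0.0035, "ty": -0.1375, "tz": 0.001, "ax": 0, "ay": 0, "az": 0},
])

```text
time: 23.45
tool_pos: [0.6577, -0.0077, 0.1057]
ee_rot: [-3.14, 0.002, -3.077]
wrist_force: [1.0, 0.4, 4.0]
width: 0.0258
```

```bash
python3 -c "
from h import *
go(*b2w(.105,0),.104,-3.0755)"
```

```text
t [0.0011 0.0007 0.0017] a [-0.002  0.002 -0.001] now [ 0.6577 -0.0077  0.1057] [-3.140e+00  2.000e-03 -3.077e+00] j [-0.1   0.36  1.25 -0.    1.52 -1.73] w 0.0258 F [1.  0.4 4. ] time 23.45
```

Release, rise, and head for the isolator.

Call:
step_arm([
  {"jaw": 0.2, "tx": 0.0, "ty": 0, "tz": 0, "ax": 0, "ay": 0, "az": 0},
  {"jaw": 0.6, "tx": 0, "ty": 0, "tz": 0, "ax": 0, "ay": 0, "az": 0},
  {"jaw": 0.6, "tx": 0, "ty": 0, "tz": 0, "ax": 0, "ay": 0, "az": 0},
  {"jaw": 0.6, "tx": 0, "ty": 0, "tz": 0, "ax": 0, "ay": 0, "az": 0},
  {"jaw": 0.6, "tx": 0, "ty": 0, "tz": -0.03, "ax": 0, "ay": 0, "az": 0},
  {"jaw": 0.6, "tx": 0, "ty": 0, "tz": -0.075, "ax": 0, "ay": 0, "az": 0},
  {"jaw": 0.6, "tx": 0.016, "ty": 0.045, "tz": -0.075, "ax": 0, "ay": 0, "az": 0},
  {"jaw": 0.6, "tx": 0.032, "ty": 0.09, "tz": -0.075, "ax": 0, "ay": 0, "az": 0},
])

```text
time: 24.25
tool_pos: [0.6206, 0.08, 0.1824]
ee_rot: [-3.139, 0.006, -3.08]
wrist_force: [0.4, 0.9, 0.1]
width: 0.0563
```

```bash
python3 -c "
from h import *
go(.4975,.3725,.18,-3.0755)"
```

```text
t [0.1048 0.2995 0.0011] a [-0.002  0.006 -0.004] now [0.6206 0.08   0.1824] [-3.139  0.006 -3.08 ] j [ 0.04  0.26  1.23 -0.    1.64 -1.59] w 0.0563 F [0.4 0.9 0.1] time 24.25
```

```bash
python3 -c "
from h import *
p,d,X=cloud('top')
q=X[180:225,130:185].reshape(-1,3); q=q[(q[:,2]>.108)&(q[:,2]<.14)]; m=q.mean(0); w,V=np.linalg.eigh(np.cov(q[:,:2].T)); print(len(q),m,np.sqrt(w*12),np.arctan2(*V[::-1,1]))
go(.4975,.3725,.18,-3.0755)"
```

```text
206 [0.5033917  0.37260372 0.12312773] [0.02052472 0.08324932] -3.072882320920281
t [0.0989 0.2918 0.0027] a [0.004 0.002 0.004] now [0.6166 0.0883 0.1816] [ 3.137e+00  2.000e-03 -3.071e+00] j [ 0.05  0.26  1.24  0.    1.64 -1.59] w 0.0566 F [-1.3  3.8  0.2] time 24.3
```

The handle is at 0.069 rad (off) and its axis at (0.4974,0.3722), which matches the first measurement.

Call:
step_arm([
  {"jaw": 0.6, "tx": 0.016, "ty": 0.046, "tz": 0, "ax": 0, "ay": 0, "az": 0},
  {"jaw": 0.6, "tx": 0.032, "ty": 0.092, "tz": 0, "ax": 0, "ay": 0, "az": 0},
  {"jaw": 0.6, "tx": 0.048, "ty": 0.138, "tz": 0, "ax": 0, "ay": 0, "az": 0},
  {"jaw": 0.6, "tx": 0.063, "ty": 0.184, "tz": 0, "ax": 0, "ay": 0, "az": 0},
  {"jaw": 0.6, "tx": 0.078, "ty": 0.23, "tz": 0, "ax": 0, "ay": 0, "az": 0},
  {"jaw": 0.6, "tx": 0.09, "ty": 0.265, "tz": 0, "ax": 0, "ay": 0, "az": 0},
  {"jaw": 0.6, "tx": 0.097, "ty": 0.285, "tz": 0.003, "ax": 0, "ay": 0, "az": 0.004},
  {"jaw": 0.6, "tx": 0.099, "ty": 0.292, "tz": 0.003, "ax": 0, "ay": 0, "az": 0.004},
])

```text
time: 25.1
tool_pos: [0.4957, 0.3746, 0.1786]
ee_rot: [3.138, 0.0, -3.072]
wrist_force: [0.5, 0.4, -0.6]
width: 0.0564
```

```bash
python3 -c "
from h import *
knobs()
p,d=snapshot('top');cv2.imwrite('pics/c4.png',cv2.resize(p[125:265,120:370,::-1],None,fx=3.2,fy=3.2,interpolation=2))
go(.4975,.3725,.099,-3.073)"
```

```text
B bench [106.  -1.] diff [-2.5  2.1] world [ 0.6576 -0.008 ]
P bench [ 103.5 -142. ] diff [-2.4  1.8] world [ 0.6644 -0.1488]
B bench [ 0.6 -0.5] diff [-2.5  2.6] world [ 0.5524 -0.0144]
P bench [  -1.1 -141. ] diff [-1.5  2.3] world [ 0.56   -0.1547]
B bench [-104.8   -1. ] diff [-2.7  2.5] world [ 0.4472 -0.0219]
P bench [-103.3 -140.9] diff [-2.4  2.5] world [ 0.458  -0.1613]
t [0.0002 0.0002 0.0803] a [ 0.003  0.001 -0.002] now [0.4976 0.3721 0.1793] [ 3.139e+00  1.000e-03 -3.075e+00] j [ 0.55  0.25  1.25  0.    1.64 -1.09] w 0.0565 F [ 0.3  0.3 -0. ] time 25.25
```

View pics/c4.png

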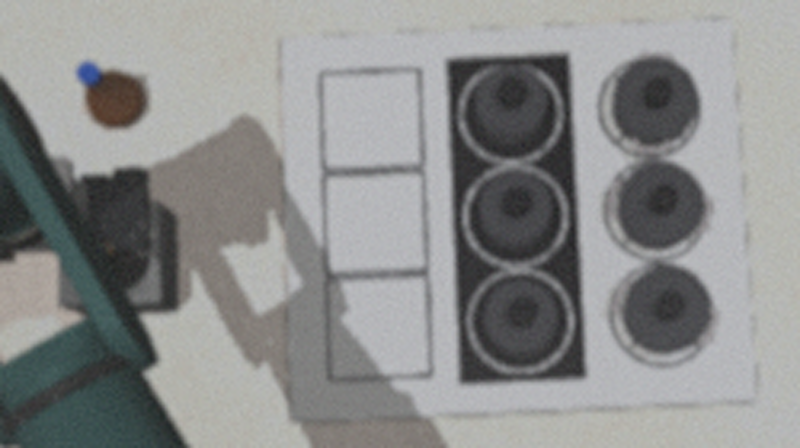

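The picture shows all six centred: beakers in the double circles at (513,112), (516,215), (521,318), pans on the crossed circles. The measured offsets are all ≤2.6 mm. Now I'll switch it on.

Call:
step_arm([
  {"jaw": 0.6, "tx": 0, "ty": 0, "tz": 0.03, "ax": 0, "ay": 0, "az": 0},
  {"jaw": 0.6, "tx": 0, "ty": 0, "tz": 0.06, "ax": 0, "ay": 0, "az": 0},
  {"jaw": 0.5, "tx": 0, "ty": 0, "tz": 0.08, "ax": 0, "ay": 0, "az": 0},
  {"jaw": 0.0, "tx": 0, "ty": 0, "tz": 0.08, "ax": 0, "ay": 0, "az": 0},
  {"jaw": 0.0, "tx": 0, "ty": 0, "tz": 0.08, "ax": 0, "ay": 0, "az": 0},
  {"jaw": 0.0, "tx": 0, "ty": 0, "tz": 0.08, "ax": 0, "ay": 0, "az": 0},
  {"jaw": 0.0, "tx": 0, "ty": 0, "tz": 0.08, "ax": 0, "ay": 0, "az": 0},
  {"jaw": 0.0, "tx": 0, "ty": 0, "tz": 0.08, "ax": 0, "ay": 0, "az": 0},
])

```text
time: 26.05
tool_pos: [0.4982, 0.3746, 0.0994]
ee_rot: [3.133, 0.003, -3.075]
wrist_force: [1.8, 7.4, -1.8]
width: 0.0178
```

Call:
step_arm([
  {"jaw": 0.0, "tx": 0, "ty": 0, "tz": 0, "ax": 0, "ay": 0, "az": 0},
  {"jaw": 0.0, "tx": 0, "ty": 0, "tz": 0, "ax": 0, "ay": 0, "az": 0},
  {"jaw": 0.0, "tx": 0, "ty": 0, "tz": 0, "ax": 0, "ay": 0, "az": 0},
])

```text
time: 26.35
tool_pos: [0.4982, 0.3747, 0.0994]
ee_rot: [3.133, 0.003, -3.075]
wrist_force: [0.2, 2.5, -0.7]
width: 0.0177
```

```bash
python3 -c "
from h import *
knobs()
go(.4975,.3725,.099,-3.073)"
```

```text
B bench [105.9  -0.8] diff [-1.8  1.8] world [ 0.6574 -0.0077]
P bench [ 103.7 -142.1] diff [-1.6  1.8] world [ 0.6646 -0.1489]
B bench [ 0.7 -0.6] diff [-2.9  2.5] world [ 0.5525 -0.0145]
P bench [  -1.1 -141.3] diff [-2.   2.6] world [ 0.56  -0.155]
B bench [-104.7   -0.7] diff [-2.4  2.3] world [ 0.4473 -0.0216]
P bench [-103.5 -140.9] diff [-2.1  2.1] world [ 0.4578 -0.1613]
t [ 0.0009 -0.0021  0.0004] a [ 0.009  0.003 -0.002] now [0.4983 0.3747 0.0994] [ 3.133e+00  3.000e-03 -3.075e+00] j [ 0.55  0.29  1.36  0.01  1.48 -1.09] w 0.0182 F [-0.3  2.6  0. ] time 26.45
```

Call:
step_arm([
  {"jaw": 0, "tx": 0, "ty": 0, "tz": 0, "ax": 0, "ay": 0, "az": 0.14},
  {"jaw": 0, "tx": 0, "ty": 0, "tz": 0, "ax": 0, "ay": 0, "az": 0.28},
  {"jaw": 0, "tx": 0, "ty": 0, "tz": 0, "ax": 0, "ay": 0, "az": 0.42},
  {"jaw": 0, "tx": 0, "ty": 0, "tz": 0, "ax": 0, "ay": 0, "az": 0.56},
  {"jaw": 0, "tx": 0, "ty": 0, "tz": 0, "ax": 0, "ay": 0, "az": 0.7},
  {"jaw": 0, "tx": 0, "ty": 0, "tz": 0, "ax": 0, "ay": 0, "az": 0.84},
  {"jaw": 0, "tx": 0, "ty": 0, "tz": 0, "ax": 0, "ay": 0, "az": 0.98},
  {"jaw": 0, "tx": 0, "ty": 0, "tz": 0, "ax": 0, "ay": 0, "az": 1.1},
])

```text
time: 27.25
tool_pos: [0.4981, 0.3746, 0.0994]
ee_rot: [3.135, -0.006, 2.103]
wrist_force: [-0.5, 1.6, 0.8]
width: 0.0177
```

Call:
step_arm([
  {"jaw": 0, "tx": 0, "ty": 0, "tz": 0, "ax": 0, "ay": 0, "az": 0.05},
  {"jaw": 0, "tx": 0, "ty": 0, "tz": 0, "ax": 0, "ay": 0, "az": 0.1},
  {"jaw": 0, "tx": 0, "ty": 0, "tz": 0, "ax": 0, "ay": 0, "az": 0.1},
  {"jaw": 0.5, "tx": 0, "ty": 0, "tz": 0, "ax": 0, "ay": 0, "az": 0.1},
  {"jaw": 0.5, "tx": 0, "ty": 0, "tz": 0, "ax": 0, "ay": 0, "az": 0.1},
  {"jaw": 0.5, "tx": 0, "ty": 0, "tz": 0, "ax": 0, "ay": 0, "az": 0.1},
  {"jaw": 0.5, "tx": 0, "ty": 0, "tz": -0.04, "ax": 0, "ay": 0, "az": 0.1},
  {"jaw": 0.5, "tx": 0, "ty": 0, "tz": -0.085, "ax": 0, "ay": 0, "az": 0.1},
])

```text
time: 28.05
tool_pos: [0.4964, 0.3726, 0.182]
ee_rot: [-3.14, -0.006, 2.003]
wrist_force: [1.7, 0.5, 0.3]
width: 0.0468
```

```bash
python3 -c "
from h import *
go(.33,.47,.22,2.0)"
```

```text
t [ 0.1584 -0.1104 -0.0369] a [-0.002 -0.006  0.003] now [0.4964 0.3726 0.182 ] [-3.14  -0.006  2.003] j [0.55 0.25 1.24 0.01 1.65 0.12] w 0.0468 F [1.7 0.5 0.3] time 28.05
```

Call:
step_arm([
  {"jaw": 0.5, "tx": 0.035, "ty": -0.025, "tz": -0.03, "ax": 0, "ay": 0, "az": 0},
  {"jaw": 0.5, "tx": 0.07, "ty": -0.05, "tz": -0.037, "ax": 0, "ay": 0, "az": 0},
  {"jaw": 0.5, "tx": 0.105, "ty": -0.075, "tz": -0.037, "ax": 0, "ay": 0, "az": 0},
  {"jaw": 0.5, "tx": 0.135, "ty": -0.095, "tz": -0.037, "ax": 0, "ay": 0, "az": 0},
  {"jaw": 0.5, "tx": 0.158, "ty": -0.11, "tz": -0.037, "ax": 0, "ay": 0, "az": 0},
  {"jaw": 0.5, "tx": 0.158, "ty": -0.11, "tz": -0.037, "ax": 0, "ay": 0, "az": 0},
  {"jaw": 0.5, "tx": 0.158, "ty": -0.11, "tz": -0.037, "ax": 0, "ay": 0, "az": 0},
])

```text
time: 28.75
tool_pos: [0.3304, 0.4697, 0.22]
ee_rot: [-3.14, -0.005, 2.004]
wrist_force: [-0.2, 0.2, -0.1]
width: 0.0469
```

```bash
python3 -c "
from h import *
p,d,X=cloud('top')
q=X[180:225,130:185].reshape(-1,3); q=q[(q[:,2]>.108)&(q[:,2]<.14)]; m=q.mean(0); w,V=np.linalg.eigh(np.cov(q[:,:2].T)); print(len(q),m,np.sqrt(w*12),np.arctan2(*V[::-1,1]))
knobs()
cv2.imwrite('pics/c5.png',cv2.resize(p[120:320,80:380,::-1],None,fx=2.6,fy=2.6,interpolation=2))"
```

```text
200 [0.4998215  0.36678459 0.1232825 ] [0.01973814 0.08475829] 2.008359355068295
B bench [105.9  -0.9] diff [-2.3  1.9] world [ 0.6575 -0.0078]
P bench [ 103.8 -142.1] diff [-2.2  2.2] world [ 0.6646 -0.1489]
B bench [ 0.7 -0.3] diff [-1.5  2.4] world [ 0.5524 -0.0142]
P bench [  -0.9 -141. ] diff [-1.4  2.5] world [ 0.5602 -0.1548]
P bench [-103.4 -140.9] diff [-1.9  2.1] world [ 0.4579 -0.1613]
B bench [-105.1   -0.7] diff [-2.1  2.1] world [ 0.4469 -0.0216]
```

View pics/c5.png

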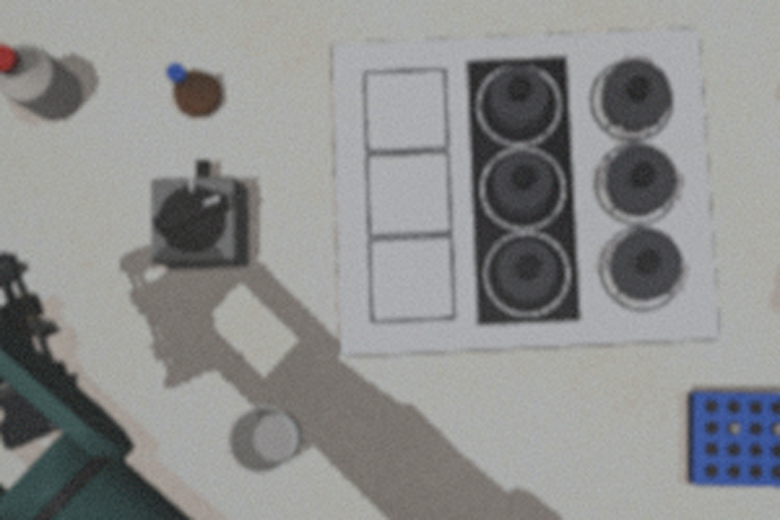

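The handle is back at its starting "on" angle (2.008 vs 2.005 rad) with its white end at (212,200). All six vessels are centred and the bystanders are in place.

```bash
python3 -c "
from h import *
print(close_job())"
```

```text
the job is handed in; nothing more can be done
None
```

I finished the job and handed it in at about 29 s of the 210 s allowed; no verdict was reported.

**What I did:**
- Turned the isolator off (1.2 rad anticlockwise) and confirmed it against the off tick in the picture.
- Gripped each vessel by its knob. Slid the three pans from the hot marks to the cooling marks, then the three beakers from the waiting marks to the hot marks. I pressed each down lightly during the slide to keep it on the bench.
- Checked that all six were centred with the power off, then switched the isolator back on and moved the arm clear.

**Last checks:**
- **Vessels:** all six measured within about 2.5 mm of their mark centres.
- **Isolator:** the handle is within 0.003 rad of its starting "on" angle.
- **Bystanders:** the ones in the last picture (one flask, the glass beaker and the tube rack) look unmoved. The second flask was outside that view, but the arm never went near it.
- **Events:** no knock or grip slackening showed up in the checks. Wrist force readings stayed below about 10 N.

**What disagreed:** the two cameras differ by a steady 2–3 mm, within their stated calibration, so I used their mean. The first pan overshot by about 5 mm while held, and I corrected it before letting go.

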